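# Discard a used culture flask through the bin's sprung flap

### The arm

A 6-joint arm with a two-finger parallel gripper is mounted at the origin on the work surface. World frame = base frame: x ahead of the robot, y to its left, z up, the work surface at z = 0. Lengths are in m, angles in degrees, forces in N, time in s.
With the tool pointing down it reaches from about 0.3 to 0.75 m from the base axis. Payload 8.5 kg.
Tool frame: the origin (TCP) lies at the very end of the fingers, on their centre line; the grasp point (between the pads) lies 19 mm behind it (env.grip_depth is the z of the grasp point in the tool frame, in m); z points along the fingers, y is the direction in which the jaws open and shut (so a half turn about z gives the same grasp; the last joint's range is limited). The gripper opens to 85 mm and grips with 20 to 120 N. Pads are 22 mm wide; open, the fingers measure 114 mm over their backs; the gripper's body (76 mm by 85 mm) begins 54 mm behind the grasp point. The pads swing forward as they close: fully open they stand 13 mm farther back than shut.
Start: joints at [62.263, 21.807, 74.336, -0, 83.858, -12.336], TCP at [0.146, 0.53, 0.231] pointing down, gripper open.
Joint ranges: [-178.18, 178.18], [-50.72, 133.34], [12.68, 142.11], [-81.47, 261.47], [9.98, 163.14], [-165.26, 165.26]. Speed limits (degrees/s): [136.94, 136.94, 180, 180, 180, 180].

### API

Orientations are given as a 3x3 rotation matrix whose columns are the frame's x, y, z axes.
In Python, from rig import env gives the robot as it stands.
- The arm moves only by the tool apply_moves, never from a script. Its argument "plan" is a list of rows, each an object of numbers: "tx", "ty", "tz": the shift along the world's x, y, z in mm; "rx", "ry", "rz": the turn, a rotation vector about the world's x, y, z in rad; "jaw": the opening, from -1 (shut) to 1 (fully open). A call has 1 to 12 rows; each row is the pose to reach, as a shift and turn from the pose measured when the call began; what a row does not reach only later rows make up. A row lasts 1/10 s, in which the tool goes at most 50 mm and 8.59 degrees, less where a joint would pass 70% of its speed; a pose out of reach is approached as far as the arm can. A call with a gripper value outside its range is refused whole. The fingers move at their own pace and stop on an object; "grip_force" is the grip in N (left out, the last holds). Time passes only in rows, so rows that repeat a pose let the fingers close. It gives the time, the measured TCP pose, the force and the opening at its end, in the units of the state.
- env.observe(): the state, without advancing time (a new reading comes with each control period).
- env.get_image(name): name is "scene" or "side" or "wrist"; returns a dict with "image" (400x640x3 uint8, red, green, blue), "intrinsics" (3x3 intrinsics, pixels), "world_from_camera" (4x4, takes a point from camera to world coordinates). Camera axes: x right, y up, looking along -z (the intrinsics and any distortion apply to the point x, -y, -z); pixel columns grow to the right and rows downward; lengths in m; the calibration is good to about 2 mm. The wrist camera is an equidistant fisheye: a pixel r from the principal point sees the ray r / f radians off the axis. A picture is of the moment at which its call begins. There is no depth.
- env.close_job(): hands the job in, once; it reports no verdict.
The state is a dict: "time_s": time; "q": joint angles; "qvel": joint speeds; "joint_efforts": joint torques, N m; "position": TCP position; "tool_rot": TCP orientation; "ft_force": force on the tool from outside, world axes, zero at the start; "wrist_torque": the same for the moment, N m; "grip_width": finger opening in m.
Only numpy, scipy, OpenCV 4.12 (cv2) and the standard library are available. Lean on these libraries where they do the work, as an engineer would, in place of code of your own. Each camera call takes 0.05 s, during which the arm holds its last target.

### The job

Throw away the culture flask with the red cap: take it out of the tray and push it right through the sprung flap in the lid of the waste bin, so that it drops inside and the flap swings shut behind it. Leave the two blue-capped flasks lying where they are in the tray, and do not shift or knock over the wash bottle and the box of pipette tips.

Things in the scene. Friction and masses are not known exactly. Their poses are not given: they have to be found in the camera images.
- red_flask_mid (a point): Centre of the red-capped flask: loose, stiff, clear plastic, 108 mm long, 54 wide, 30 thick, about 60 g. x runs along its length towards the cap, y across its width, z through its thickness (up while it lies flat). Its flat-sided body reaches from 54 mm behind this point to 22 mm ahead. It lies in any of the tray's three places; on its flat end face (54 x 30 mm) it can also stand, cap up.
- red_flask_cap (a point): Centre of the red cap of that flask, 44 mm ahead of the flask's centre along its length, same axes. The cap is round, 29 mm across and 20 mm long (34 to 54 mm ahead of the flask's centre), about the flask's long axis; between body and cap is a round neck 22 mm thick, 12 mm long.
- blue_flask1_mid (a point): Centre of one of the two flasks with blue caps, same shape, size and axes as the red-capped one; lies beside it in the tray and stays there.
- blue_flask2_mid (a point): Centre of the other blue-capped flask, same shape, size and axes.
- tray: Grey open spill tray, fixed, outside 156 mm (x) by 262 (y), 45 high, walls and floor 3 mm thick; origin at the centre of its underside. The three flasks lie in it side by side, about 78 mm apart along its y, lengthwise along its x, caps towards +x, both ends about 20 mm from the walls, so a flask in it can only be taken with the fingers nearly upright, best by its cap.
- bin: White waste bin with a yellow lid, fixed to the bench, 170 mm (x) by 200 mm (y), 180 mm high, hollow. Origin at the centre of its underside. The flat top of the lid is 180 mm above the bench, with a black rim 4 mm high and 5 mm wide round the posting hole.
- bin_hole (a point): Centre of the posting hole, level with the lid's top, 180 mm above the bench. The hole is 46 mm along x and 80 mm along y (the bin's axes): a flask fits only end first, with its width along y. The steel flap closing it lies 1 mm below the lid's top and is hinged along the hole's +x edge; its free edge swings 45 mm down into the bin.
- flap (a joint): Angle of the flap in rad: 0 shut, 1.45 fully swung down into the bin. A spring shuts it: 2.2 N at its middle (1.1 N at the free edge) starts to open it, 1.8 N at the edge holds it wide open. A flask's weight does not open it; one left half-way may hang pinched by it, and is then pushed on from above until its upper end is well below the lid.
- wash_bottle_mid (a point): A white wash bottle with a red cap and bent red spout, 68 mm across, about 195 mm high, standing loose on the bench. The point is on its axis 70 mm above the bench.
- tip_box_mid (a point): A blue box of pipette tips with a clear lid, 84 mm (x) by 122 mm (y), 58 mm high, standing loose on the bench. The point is its centre, 29 mm above the bench.
Things that resemble listed ones, but are neither listed nor needed, are in the scene too. Leave any orange look-alike of the part that bears blue_flask2_mid alone.

How it is judged:
By the outcome, as a careful person would: the job done as asked, in the order asked, and still so for the second after the job is handed in, with the robot touching nothing.
It also fails if it takes over 72 s, if anything falls off the work surface, if the arm or the gripper's body presses on something with over 40 N, if the wrist force passes 120 N, or if a joint passes its speed limit or range.

## Working session

There is one attempt and no reset: what is moved stays moved. The work goes in short steps, Python scripts to look and compute and a tool call to move; the robot and the scene stay as the last step left them, time stands still between calls to the robot, and variables do not carry over. Pictures are saved under pics/ and viewed, and the job is handed in when it is done.

Besides the shell and the picture viewer there is one more tool, called after "Emit:" by a JSON object that holds its "op" and its "data". apply_moves: Moves the arm, as the interface text tells. Its arguments: {"type":"object","properties":{"plan":{"type":"array","items":{"type":"object","properties":{"tx":{"type":"number"},"ty":{"type":"number"},"tz":{"type":"number"},"rx":{"type":"number"},"ry":{"type":"number"},"rz":{"type":"number"},"jaw":{"type":"number"}}}},"grip_force":{"type":"number"}},"required":["plan"]}

```bash
ls; mkdir -p pics
python3 - <<'E'
from rig import env
import cv2
print(env.observe(), env.grip_depth)
for n in ["scene","side","wrist"]:
    d=env.get_image(n); cv2.imwrite(f"pics/{n}0.png",d["image"][:,:,::-1]); print(n,d["intrinsics"],d["world_from_camera"],[k for k in d])
E
```

```text
pics
{'time_s': 0.0, 'q': array([ 6.22627514e+01,  2.18379253e+01,  7.43865301e+01, -6.32462655e-05,
        8.38583911e+01, -1.23362560e+01]), 'qvel': array([ 0.04931451, -0.0313899 , -0.00249025, -0.08388631,  0.10645211,
       -0.01092505]), 'joint_efforts': array([-8.02044833e-04, -4.48453188e+01, -2.31284362e+01, -2.24033033e-04,
        4.62340759e-03, -1.46393234e-05]), 'position': array([0.14592367, 0.529966  , 0.23073005]), 'tool_rot': array([[-9.64090732e-01,  2.65572230e-01, -6.71995670e-04],
       [ 2.65572902e-01,  9.64089931e-01, -1.28030195e-03],
       [ 3.07851614e-04, -1.41279109e-03, -9.99998955e-01]]), 'ft_force': array([-0.95697015,  0.02225057, -0.49312998]), 'wrist_torque': array([0.00843237, 0.00379317, 0.05438288]), 'grip_width': 0.08518510759845503} -0.0187
scene [[513.26428346   0.         316.46269578]
 [  0.         513.26428346 193.4956794 ]
 [  0.           0.           1.        ]] [[ 2.83179537e-01 -8.03016416e-01  5.24379620e-01  1.45043209e+00]
 [ 9.59066646e-01  2.37513527e-01 -1.54202767e-01 -3.53147686e-01]
 [-7.19900040e-04  5.46582072e-01  8.
[... 207 characters left out ...]
9.7540185  202.27853217]
 [  0.           0.           1.        ]] [[-0.99890944 -0.03458384  0.03136702  0.53670981]
 [ 0.04658658 -0.78290704  0.62039202  0.68695296]
 [ 0.00310193  0.62117673  0.78366437  1.13557306]
 [ 0.          0.          0.          1.        ]] ['image', 'intrinsics', 'world_from_camera']
wrist [[309.70691629   0.         316.65984325]
 [  0.         309.70691629 199.22168683]
 [  0.           0.           1.        ]] [[ 0.26492577 -0.91135845 -0.31502398  0.06413307]
 [ 0.96426779  0.24991295  0.08792696  0.55311745]
 [-0.00140441 -0.3270616   0.94500198  0.37397082]
 [ 0.          0.          0.          1.        ]] ['image', 'intrinsics', 'world_from_camera']
```

View pics/scene0.png

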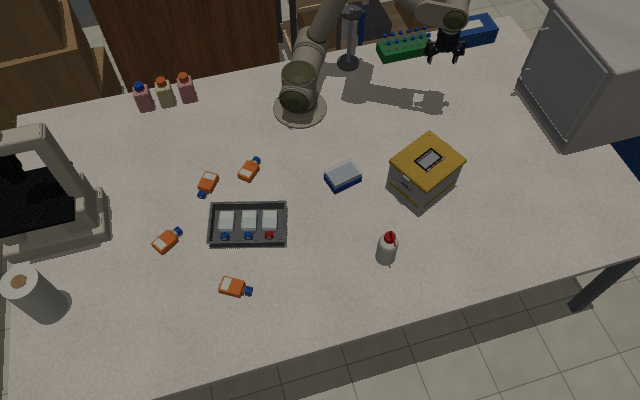

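View pics/side0.png

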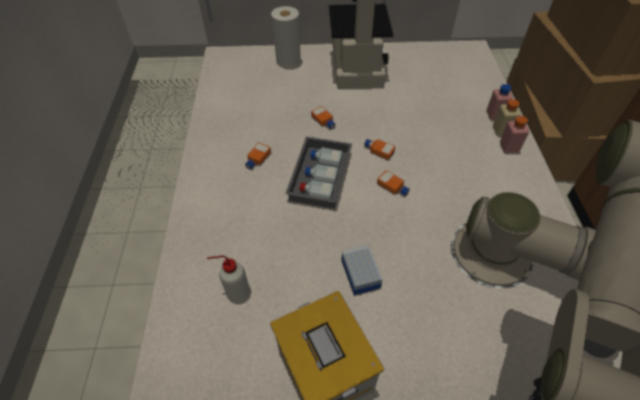

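View pics/wrist0.png

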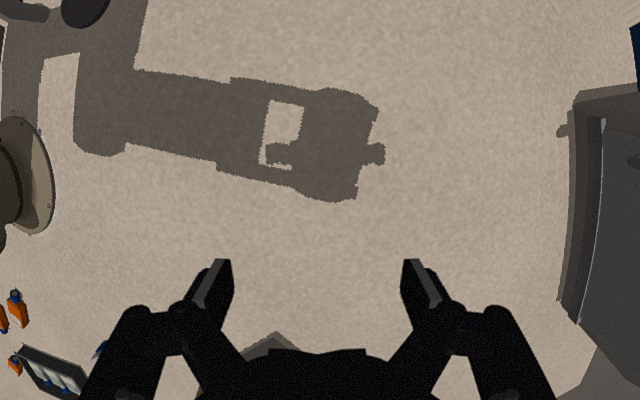

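The scene view shows the tray near (247,224) with the red cap at (269,235), the bin lid at (428,160) with its hole near (428,159), the bottle at (388,247) and the tip box at (342,177). The side view agrees. I'll take crops to pick points accurately.

```bash
cat > h.py <<'E'
import numpy as np, cv2
from rig import env
def ray(d,u,v):
    K=d["intrinsics"];T=d["world_from_camera"]
    c=np.array([(u-K[0,2])/K[0,0],-(v-K[1,2])/K[1,1],-1.0]); r=T[:3,:3]@c
    return T[:3,3],r/np.linalg.norm(r)
def fray(d,u,v):
    K=d["intrinsics"];T=d["world_from_camera"]
    x=u-K[0,2];y=v-K[1,2];r=np.hypot(x,y);t=r/K[0,0]
    c=np.array([np.sin(t)*x/r,-np.sin(t)*y/r,-np.cos(t)]);return T[:3,3],T[:3,:3]@c
def onz(d,u,v,z,f=ray):
    o,r=f(d,u,v); return o+r*(z-o[2])/r[2]
def tri(rs):
    A=np.zeros((3,3));b=np.zeros(3)
    for o,r in rs:
        P=np.eye(3)-np.outer(r,r);A+=P;b+=P@o
    x=np.linalg.solve(A,b); return x,[np.linalg.norm((np.eye(3)-np.outer(r,r))@(x-o)) for o,r in rs]
def proj(d,p):
    K=d["intrinsics"];T=d["world_from_camera"]; c=T[:3,:3].T@(np.array(p)-T[:3,3])
    return K[0,0]*c[0]/-c[2]+K[0,2], K[1,1]*-c[1]/-c[2]+K[1,2]
E
python3 - <<'E'
from h import *
np.set_printoptions(precision=4,suppress=True)
for n,boxes in {"scene":[(195,190,300,260),(380,125,475,215)],"side":[(280,130,360,215),(265,285,385,400)]}.items():
    d=env.get_image(n); im=d["image"]; np.save(f"{n}.npy",d,allow_pickle=True)
    hsv=cv2.cvtColor(im,cv2.COLOR_RGB2HSV)
    red=(((hsv[...,0]<6)|(hsv[...,0]>174))&(hsv[...,1]>150)&(hsv[...,2]>60)).astype(np.uint8)
    yel=((abs(hsv[...,0].astype(int)-24)<7)&(hsv[...,1]>150)&(hsv[...,2]>100)).astype(np.uint8)
    for nm,m in (("red",red),("yel",yel)):
        k,l,s,c=cv2.connectedComponentsWithStats(m)
        for i in range(1,k):
            if s[i,4]>15: print(n,nm,s[i],c[i])
    m=cv2.morphologyEx(yel,cv2.MORPH_OPEN,np.ones((3,3)))
    cs,_=cv2.findContours(m,cv2.RETR_EXTERNAL,2); c=max(cs,key=cv2.contourArea)
    q=cv2.approxPolyDP(c,6,True)[:,0]; print("lid",n,q.tolist(),[onz(d,*p,.18).round(4).tolist() for p in q])
    for j,(a,b,e,f) in enumerate(boxes):
        cr=cv2.resize(im[b:f,a:e],None,fx=6,fy=6,interpolation=cv2.INTER_CUBIC) ; sc=min(1,800/cr.shape[1],600/cr.shape[0]); cr=cv2.resize(cr,None,fx=sc,fy=sc)
        print(n,j,6*sc); cv2.imwrite(f"pics/{n}_c{j}.png",cr[:,:,::-1])
E
```

```text
scene red [265 231   8   7  42] [268.5476 233.5238]
scene red [385 231  11  16  79] [390.0127 236.7975]
scene yel [ 389  130   78   62 1976] [427.5617 160.4281]
lid scene [[430, 131], [391, 158], [426, 190], [464, 161]] [[0.4059, 0.3848, 0.18], [0.4807, 0.2047, 0.18], [0.6401, 0.2692, 0.18], [0.5652, 0.4444, 0.18]]
scene 0 6
scene 1 6
side red [300 183   5   8  30] [301.8333 186.5667]
side red [223 259  13  13 123] [229.0732 265.3415]
side yel [ 271  292  112  108 6073] [325.4946 348.9387]
lid side [[338, 292], [272, 322], [304, 399], [328, 399], [382, 369]] [[0.481, 0.2048, 0.18], [0.6362, 0.273, 0.18], [0.566, 0.4418, 0.18], [0.517, 0.444, 0.18], [0.3989, 0.3891, 0.18]]
side 0 6
side 1 5.217391304347826
```

View pics/scene_c0.png

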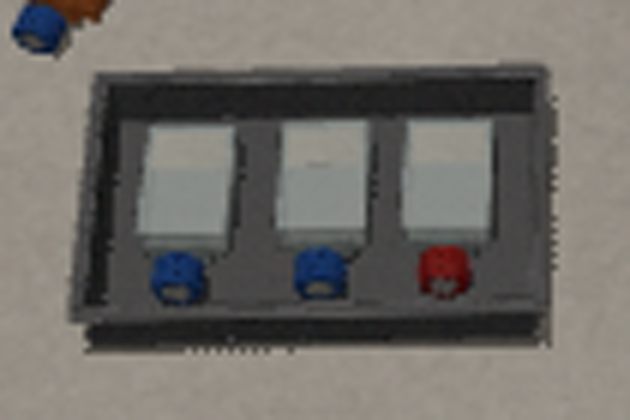

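View pics/scene_c1.png

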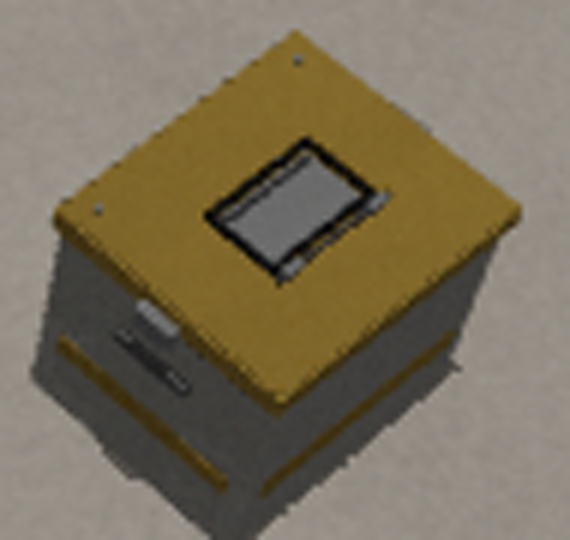

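View pics/side_c0.png

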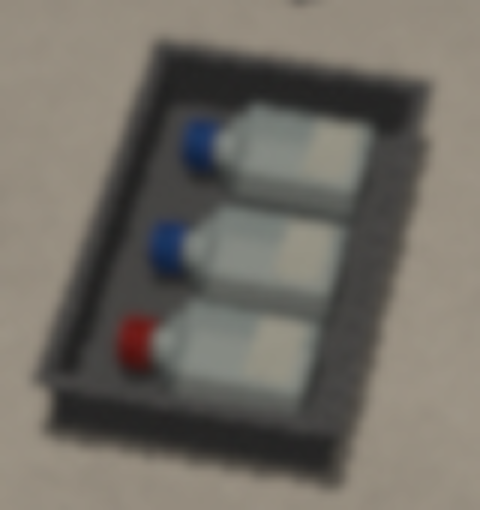

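View pics/side_c1.png

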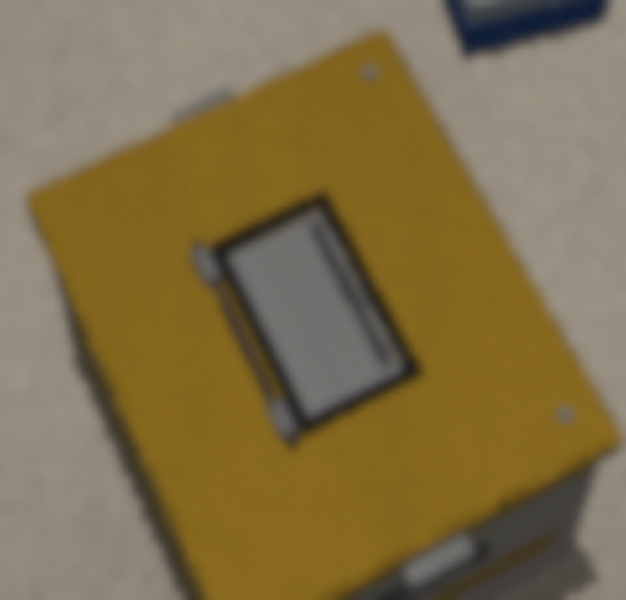

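Run:
```python
from h import *
np.set_printoptions(precision=4,suppress=True)
s=np.load("scene.npy",allow_pickle=True).item(); e=np.load("side.npy",allow_pickle=True).item()
def show(name,d,pts,z,off,sc):
    P=np.array([onz(d,off[0]+p[0]/sc,off[1]+p[1]/sc,z) for p in pts]); print(name,P[:,:2].tolist(),"mid",P.mean(0)); 
    print("  sides",[round(float(np.linalg.norm(P[i]-P[(i+1)%4])),4) for i in range(4)], "ang", [round(float(np.degrees(np.arctan2(*(P[(i+1)%4]-P[i])[[1,0]]))),1) for i in range(4)])
show("hole sc",s,[(305,138),(208,215),(280,282),(378,192)],.184,(380-.4,125-.4),6)
show("hole sd",e,[(323,195),(415,370),(298,435),(215,245)],.184,(265-.4,285-.4),5.217)
show("tray sc",s,[(97,73),(547,67),(549,313),(72,320)],.045,(195-.4,190-.4),6)
show("tray sd",e,[(432,82),(160,42),(36,383),(343,440)],.045,(280-.4,130-.4),6)
show("lid",s,[((0)*1+430,131),(391,158),(426,190),(464,161)],.18,(0,0),1)
show("flasktop sc",s,[(408,122),(402,240),(492,243),(494,122)],.033,(195-.4,190-.4),6)
x,r=tri([ray(s,268.5,233.8),ray(e,301.8,186.6)]);print("cap",x,r)
print("cap z18",onz(s,268.5,233.8,.022),onz(e,301.8,186.6,.022))
for n,a,b in (("b1",(178,275),(203,146)),("b2",(321,271),(169,248))):
    x,r=tri([ray(s,194.6+a[0]/6,189.6+a[1]/6),ray(e,279.6+b[0]/6,129.6+b[1]/6)]);print(n,x,r)
print("bottle cap",tri([ray(s,390,237),ray(e,229,265)]))
print("tipbox top",onz(s,342,173,.058))
```

```text
hole sc [[0.47982464430801575, 0.3537396519293952], [0.5162930107892624, 0.2770505110246147], [0.5724246797006348, 0.29825284137026237], [0.5288869542459577, 0.37862735042001056]] mid [0.5244 0.3269 0.184 ]
  sides [0.0849, 0.06, 0.0914, 0.055] ang [-64.6, 20.7, 118.4, -153.1]
hole sd [[0.5121176432090749, 0.2802873481063039], [0.47767240769461294, 0.35811143397426864], [0.5272486104309735, 0.3823668698211823], [0.5595094484908137, 0.30068674227572945]] mid [0.5191 0.3304 0.184 ]
  sides [0.0851, 0.0552, 0.0878, 0.0516] ang [113.9, 26.1, -68.4, -156.7]
tray sc [[0.39020055092527506, -0.4408393415977805], [0.46317009248503604, -0.17899598983724932], [0.6256272886845963, -0.22005741748900792], [0.5523042534438826, -0.483997461077109]] mid [ 0.5078 -0.331   0.045 ]
  sides [0.2718, 0.1676, 0.2739, 0.1678] ang [74.4, -14.2, -105.5, 165.1]
tray sd [[0.3876973695510474, -0.4387442048671204], [0.5474239167089884, -0.4798746181236724], [0.6189895762820306, -0.21828681133448224], [0.457088708767812, -0.1721721148768589]] mid [ 0.5028 -0.3273  0.045 ]
  sides [0.1649, 0.2712, 0.1683, 0.2755] a
[... 410 characters left out ...]
.5650142497570437, -0.23950142849727316], [0.4845607281814094, -0.2181723529787508]] mid [ 0.5169 -0.2538  0.033 ]
  sides [0.0812, 0.0531, 0.0832, 0.0518] ang [-15.7, 71.4, 165.2, -106.5]
cap [ 0.5657 -0.2687  0.0192] [np.float64(0.002066663034631877), np.float64(0.0020666630346316377)]
cap z18 [ 0.5652 -0.2698  0.022 ] [ 0.5672 -0.2645  0.022 ]
b1 [ 0.5238 -0.4212  0.0155] [np.float64(0.00021347587613598237), np.float64(0.00021347587613609705)]
b2 [ 0.5457 -0.3396  0.0163] [np.float64(0.0003117021492104464), np.float64(0.0003117021492104901)]
bottle cap (array([0.7559, 0.099 , 0.1451]), [np.float64(0.0012151672321988954), np.float64(0.001215167232199084)])
tipbox top [0.4122 0.0516 0.058 ]
```

Emit:
{"op": "apply_moves", "data": {"plan": [{"tx": 20,"ty": -35,"tz": 15,"jaw": 0.3},{"tx": 42,"ty": -75,"tz": 30,"jaw": 0.3},{"tx": 63,"ty": -115,"tz": 40,"jaw": 0.3},{"tx": 84,"ty": -155,"tz": 40,"jaw": 0.3},{"tx": 105,"ty": -195,"tz": 40,"jaw": 0.3},{"tx": 126,"ty": -235,"tz": 40,"jaw": 0.3},{"tx": 147,"ty": -275,"tz": 40,"jaw": 0.3},{"tx": 168,"ty": -315,"tz": 40,"jaw": 0.3},{"tx": 189,"ty": -355,"tz": 40,"jaw": 0.3},{"tx": 210,"ty": -395,"tz": 40,"jaw": 0.3},{"tx": 231,"ty": -435,"tz": 40,"jaw": 0.3},{"tx": 250,"ty": -475,"tz": 40,"jaw": 0.3}]}}

```text
validation failed for argument at $.pl...
```

```bash
cat >> h.py <<'E'
def st():
    o=env.observe(); np.set_printoptions(precision=4,suppress=True)
    open("log.txt","a").write(repr((o["q"].tolist(),o["position"].tolist(),o["tool_rot"].tolist()))+"\n")
    print("t",o["time_s"],"q",o["q"].round(2),"p",o["position"].round(4),"F",o["ft_force"].round(2),"w",round(o["grip_width"],4)); print(o["tool_rot"].round(3).tolist())
    return o
E
python3 -c "
from h import *
st()"
```

```text
t 0.25 q [ 62.26  21.82  74.36   0.    83.86 -12.34] p [0.146  0.5301 0.231 ] F [ 0.17  0.38 -0.5 ] w 0.0852
[[-0.964, 0.266, -0.0], [0.266, 0.964, -0.001], [0.0, -0.001, -1.0]]
```

Emit:
{"op": "apply_moves", "data": {"plan": [{"tx": 20,"ty": -35,"tz": 15,"rx": 0,"ry": 0,"rz": 0,"jaw": 0.3},{"tx": 42,"ty": -75,"tz": 30,"rx": 0,"ry": 0,"rz": 0,"jaw": 0.3}], "grip_force": 40}}

```text
time_s: 0.45
position: [0.1879, 0.4546, 0.2607]
tool_rot: [[-0.965, 0.263, -0.001], [0.263, 0.965, -0.002], [0.001, -0.002, -1.0]]
ft_force: [0.8, -0.9, -1.0]
grip_width: 0.0586
```

Emit:
{"op": "apply_moves", "data": {"plan": [{"tx": 20,"ty": -40,"tz": 10,"rx": 0,"ry": 0,"rz": 0,"jaw": 0.3},{"tx": 41,"ty": -80,"tz": 10,"rx": 0,"ry": 0,"rz": 0,"jaw": 0.3},{"tx": 62,"ty": -120,"tz": 10,"rx": 0,"ry": 0,"rz": 0,"jaw": 0.3},{"tx": 83,"ty": -160,"tz": 10,"rx": 0,"ry": 0,"rz": 0,"jaw": 0.3},{"tx": 104,"ty": -200,"tz": 10,"rx": 0,"ry": 0,"rz": 0,"jaw": 0.3},{"tx": 125,"ty": -240,"tz": 10,"rx": 0,"ry": 0,"rz": 0,"jaw": 0.3},{"tx": 146,"ty": -280,"tz": 10,"rx": 0,"ry": 0,"rz": 0,"jaw": 0.3},{"tx": 167,"ty": -320,"tz": 10,"rx": 0,"ry": 0,"rz": 0,"jaw": 0.3},{"tx": 188,"ty": -360,"tz": 10,"rx": 0,"ry": 0,"rz": 0,"jaw": 0.3},{"tx": 210,"ty": -400,"tz": 10,"rx": 0,"ry": 0,"rz": 0,"jaw": 0.3},{"tx": 231,"ty": -440,"tz": 10,"rx": 0,"ry": 0,"rz": 0,"jaw": 0.3},{"tx": 250,"ty": -475,"tz": 10,"rx": 0,"ry": 0,"rz": 0,"jaw": 0.3}]}}

```text
time_s: 1.65
position: [0.4385, -0.0226, 0.2706]
tool_rot: [[-0.964, 0.264, -0.001], [0.264, 0.964, -0.002], [0.0, -0.002, -1.0]]
ft_force: [0.5, 1.0, 0.5]
grip_width: 0.0553
```

```bash
python3 -c "
from h import *
st()"
```

```text
t 1.65 q [-18.4    8.85  86.06  -0.12  85.11 -93.06] p [ 0.4385 -0.0226  0.2706] F [0.53 1.02 0.55] w 0.0553
[[-0.964, 0.264, -0.001], [0.264, 0.964, -0.002], [0.0, -0.002, -1.0]]
```

Emit:
{"op": "apply_moves", "data": {"plan": [{"tx": 20,"ty": -40,"tz": 0,"rx": 0,"ry": 0,"rz": 0,"jaw": 0.3},{"tx": 40,"ty": -80,"tz": 0,"rx": 0,"ry": 0,"rz": 0,"jaw": 0.3},{"tx": 60,"ty": -120,"tz": 0,"rx": 0,"ry": 0,"rz": 0,"jaw": 0.3},{"tx": 80,"ty": -160,"tz": 0,"rx": 0,"ry": 0,"rz": 0,"jaw": 0.3},{"tx": 100,"ty": -200,"tz": 0,"rx": 0,"ry": 0,"rz": 0,"jaw": 0.3},{"tx": 110,"ty": -230,"tz": 0,"rx": 0,"ry": 0,"rz": 0,"jaw": 0.3},{"tx": 110,"ty": -230,"tz": 0,"rx": 0.11,"ry": -0.08,"rz": 0,"jaw": 0.3},{"tx": 110,"ty": -230,"tz": 0,"rx": 0.22,"ry": -0.16,"rz": 0,"jaw": 0.3},{"tx": 110,"ty": -230,"tz": 0,"rx": 0.22,"ry": -0.16,"rz": 0,"jaw": 0.3}]}}

```text
time_s: 2.55
position: [0.5474, -0.2547, 0.2697]
tool_rot: [[-0.956, 0.248, 0.158], [0.279, 0.935, 0.218], [-0.093, 0.252, -0.963]]
ft_force: [-0.5, 0.1, 1.0]
grip_width: 0.0556
```

```bash
python3 -c "
from h import *
st()"
```

```text
t 2.55 q [ -42.91   25.4    63.72   15.48   92.73 -116.85] p [ 0.5474 -0.2547  0.2697] F [-0.53  0.14  0.97] w 0.0556
[[-0.956, 0.248, 0.158], [0.279, 0.935, 0.218], [-0.093, 0.252, -0.963]]
```

Emit:
{"op": "apply_moves", "data": {"plan": [{"tx": 10,"ty": -7,"tz": 0,"rx": -0.11,"ry": 0.08,"rz": 0,"jaw": 0.3},{"tx": 18,"ty": -14,"tz": 0,"rx": -0.22,"ry": 0.16,"rz": 0,"jaw": 0.3},{"tx": 18,"ty": -14,"tz": 0,"rx": -0.22,"ry": 0.16,"rz": 0,"jaw": 0.3}]}}

```text
time_s: 2.85
position: [0.5672, -0.2669, 0.2698]
tool_rot: [[-0.964, 0.265, -0.002], [0.265, 0.964, -0.004], [0.001, -0.005, -1.0]]
ft_force: [0.0, 0.2, -0.1]
grip_width: 0.0552
```

Emit:
{"op": "apply_moves", "data": {"plan": [{"tx": 0,"ty": 0,"tz": -5,"rx": 0,"ry": 0,"rz": -0.14,"jaw": 0.3},{"tx": 0,"ty": 0,"tz": -10,"rx": 0,"ry": 0,"rz": -0.28,"jaw": 0.3},{"tx": 0,"ty": 0,"tz": -15,"rx": 0,"ry": 0,"rz": -0.42,"jaw": 0.3},{"tx": 0,"ty": 0,"tz": -20,"rx": 0,"ry": 0,"rz": -0.56,"jaw": 0.3},{"tx": 0,"ty": 0,"tz": -25,"rx": 0,"ry": 0,"rz": -0.7,"jaw": 0.3},{"tx": 0,"ty": 0,"tz": -30,"rx": 0,"ry": 0,"rz": -0.84,"jaw": 0.3},{"tx": 0,"ty": 0,"tz": -35,"rx": 0,"ry": 0,"rz": -0.98,"jaw": 0.3},{"tx": 0,"ty": 0,"tz": -40,"rx": 0,"ry": 0,"rz": -1.12,"jaw": 0.3},{"tx": 0,"ty": 0,"tz": -45,"rx": 0,"ry": 0,"rz": -1.26,"jaw": 0.3},{"tx": 0,"ty": 0,"tz": -50,"rx": 0,"ry": 0,"rz": -1.4,"jaw": 0.3},{"tx": 0,"ty": 0,"tz": -55,"rx": 0,"ry": 0,"rz": -1.54,"jaw": 0.3}]}}

```text
time_s: 3.95
position: [0.5669, -0.2665, 0.2148]
tool_rot: [[0.241, 0.971, -0.004], [0.971, -0.241, 0.002], [0.001, -0.004, -1.0]]
ft_force: [0.8, 0.1, -0.1]
grip_width: 0.0554
```

Emit:
{"op": "apply_moves", "data": {"plan": [{"tx": 0,"ty": 0,"tz": -5,"rx": 0,"ry": 0,"rz": -0.14,"jaw": 0.3},{"tx": 0,"ty": 0,"tz": -10,"rx": 0,"ry": 0,"rz": -0.28,"jaw": 0.3},{"tx": 0,"ty": 0,"tz": -15,"rx": 0,"ry": 0,"rz": -0.42,"jaw": 0.3},{"tx": 0,"ty": 0,"tz": -20,"rx": 0,"ry": 0,"rz": -0.56,"jaw": 0.3},{"tx": 0,"ty": 0,"tz": -25,"rx": 0,"ry": 0,"rz": -0.7,"jaw": 0.3},{"tx": 0,"ty": 0,"tz": -30,"rx": 0,"ry": 0,"rz": -0.84,"jaw": 0.3},{"tx": 0,"ty": 0,"tz": -35,"rx": 0,"ry": 0,"rz": -0.98,"jaw": 0.3},{"tx": 0,"ty": 0,"tz": -40,"rx": 0,"ry": 0,"rz": -1.12,"jaw": 0.3},{"tx": 0,"ty": 0,"tz": -45,"rx": 0,"ry": 0,"rz": -1.26,"jaw": 0.3},{"tx": 0,"ty": 0,"tz": -50,"rx": 0,"ry": 0,"rz": -1.4,"jaw": 0.3},{"tx": 0,"ty": 0,"tz": -55,"rx": 0,"ry": 0,"rz": -1.57,"jaw": 0.3},{"tx": 0,"ty": 0,"tz": -55,"rx": 0,"ry": 0,"rz": -1.6,"jaw": 0.3}]}}

```text
time_s: 5.15
position: [0.5664, -0.2659, 0.1591]
tool_rot: [[0.962, -0.273, 0.002], [-0.273, -0.962, 0.005], [0.0, -0.005, -1.0]]
ft_force: [-0.0, 0.4, 0.3]
grip_width: 0.0554
```

```bash
python3 -c "
from h import *
st()
d=env.get_image('wrist'); np.save('w1.npy',d,allow_pickle=True); cv2.imwrite('pics/w1.png',d['image'][:,:,::-1])"
```

```text
t 5.15 q [-36.09  32.57  68.1    0.3   79.43  69.72] p [ 0.5664 -0.2659  0.1591] F [-0.03  0.44  0.3 ] w 0.0554
[[0.962, -0.273, 0.002], [-0.273, -0.962, 0.005], [0.0, -0.005, -1.0]]
```

View pics/w1.png

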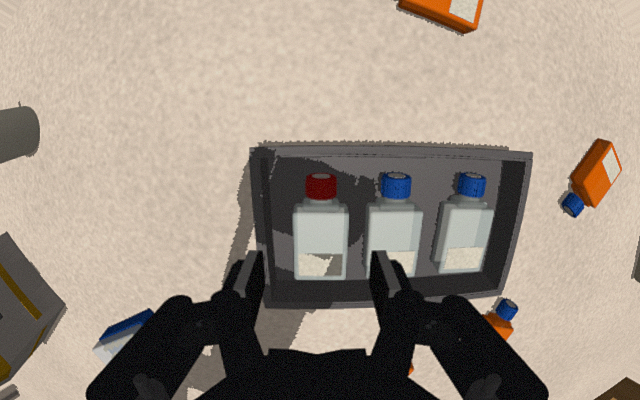

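The wrist view shows the red cap at (321,186) and its body from (293,207) to (348,278), with the blue caps at (396,186) and (471,185). I'll cast these onto planes and fit the arm kinematics.

```bash
cat > kin.py <<'E'
import numpy as np
from scipy.spatial.transform import Rotation as Ro
from scipy.optimize import least_squares
def fk(q,p):
    d1,a1,off,L2,a3,L3,o5,a5,L6=p; q=np.radians(q)
    R=Ro.from_euler('z',q[0]).as_matrix(); x=R@[a1,off,d1]
    R=R@Ro.from_euler('y',q[1]).as_matrix(); x=x+R@[0,0,L2]
    R=R@Ro.from_euler('y',q[2]).as_matrix(); x=x+R@[a3,0,L3]
    R=R@Ro.from_euler('z',q[3]).as_matrix()@Ro.from_euler('y',q[4]).as_matrix(); x=x+R@[a5,o5,0]
    R=R@Ro.from_euler('z',q[5]).as_matrix(); x=x+R@[0,0,L6]
    return x,R
E
python3 - <<'E'
from h import *; from kin import *
d=np.load('w1.npy',allow_pickle=True).item()
im=d["image"];hsv=cv2.cvtColor(im,cv2.COLOR_RGB2HSV)
m=(((hsv[...,0]<6)|(hsv[...,0]>174))&(hsv[...,1]>150)&(hsv[...,2]>60)).astype(np.uint8)
k,l,s,c=cv2.connectedComponentsWithStats(m)
for i in range(1,k):
    if s[i,4]>50: print(s[i],c[i],onz(d,*c[i],.022,fray))
x0,y0,w,h=[int(v) for v in s[1+np.argmax(s[1:,4])][:4]]
print("L/R at z18",onz(d,x0,y0+h/2,.018,fray),onz(d,x0+w,y0+h/2,.018,fray))
print("body",[onz(d,u,v,.033,fray)[:2] for u,v in((296,207),(348,207),(345,279),(293,279))])
for b in ((396,186),(471,185)): print("blue",onz(d,*b,.022,fray))
D=[eval(x) for x in open("log.txt")]
def f(p):
    r=[]
    for q,x,R in D:
        X,RR=fk(q,p); r+=list((X-x)*1); 
    return r
for q,x,R in D[:5]: print((fk(q,[0]*9)[1]-np.array(R)).round(2).tolist())
s=least_squares(lambda p:np.r_[f(p),1e-4*np.array(p)],[.3,0,.117,.4,0,.4,0,0,.25]);print(s.x,np.abs(f(s.x)).max())
E
```

```text
[305 174  32  26 649] [320.7164869  187.30354391] [ 0.56450714 -0.26830142  0.022     ]
L/R at z18 [ 0.56771781 -0.25357184  0.018     ] [ 0.55939655 -0.28313848  0.018     ]
body [array([ 0.55556305, -0.24185903]), array([ 0.54243424, -0.28845152]), array([ 0.4653993 , -0.26685804]), array([ 0.48002882, -0.21487696])]
blue [ 0.54631532 -0.33865843  0.022     ]
blue [ 0.52600731 -0.4179676   0.022     ]
[[0.7, -1.23, 0.0], [-1.23, -0.7, -0.0], [0.0, 0.0, -0.0]]
[[0.7, -1.23, -0.0], [-1.23, -0.7, -0.0], [0.0, 0.0, 0.0]]
[[0.71, -1.2, -0.0], [-1.21, -0.66, 0.0], [-0.16, -0.35, -0.0]]
[[-0.69, 1.24, -0.0], [1.24, 0.69, -0.0], [0.01, 0.01, 0.0]]
[ 1.30092060e-01 -2.46000834e-04  1.17470615e-01  5.37099881e-01
  1.03000064e-01  3.50798485e-01  2.94620327e-05 -2.47542043e-04
  2.57491889e-01] 1.7625645615249041e-07
```

```bash
cat >> kin.py <<'E'
P=[1.30092060e-01,-2.46000834e-04,1.17470615e-01,5.37099881e-01,1.03000064e-01,3.50798485e-01,2.94620327e-05,-2.47542043e-04,2.57491889e-01]
LO=np.array([-178.18,-50.72,12.68,-81.47,9.98,-165.26]);HI=np.array([178.18,133.34,142.11,261.47,163.14,165.26])
OFF=None
def setoff():
    global OFF
    q,x,R=eval(open('log.txt').read().splitlines()[-1]); OFF=fk(q,P)[1].T@np.array(R)
    OFF=Ro.from_matrix(OFF).as_matrix()
setoff()
def FK(q):
    x,R=fk(q,P); return x,R@OFF
def IK(x,R,q0):
    def f(q):
        X,RR=FK(q); return np.r_[(X-x)*10,Ro.from_matrix(RR@R.T).as_rotvec()]
    s=least_squares(f,np.clip(q0,LO+.5,HI-.5),bounds=(LO,HI),x_scale=30.); return s.x,np.linalg.norm(s.fun)
def pts(q):
    r=np.radians(q); R=Ro.from_euler('z',r[0]).as_matrix(); x=R@[P[1],P[2],P[0]]
    R=R@Ro.from_euler('y',r[1]).as_matrix(); e=x+R@[0,0,P[3]]
    R=R@Ro.from_euler('y',r[2]).as_matrix(); return e, e+R@[P[4],0,0], e+R@[P[4],0,P[5]]
E
python3 - <<'E'
from h import *; from kin import *
print(OFF.round(3).tolist())
s=np.load("scene.npy",allow_pickle=True).item()
for u,v in ((208,183),(249,169),(167,240),(234,287)): print("orange",onz(s,u,v,.02).round(3))
hsv=cv2.cvtColor(s["image"],cv2.COLOR_RGB2HSV)
g=[(342,160),(361,175),(339,191),(323,178)]
print("tip",[onz(s,*p,.058).round(3)[:2] for p in g])
for xy in ((.5,-.1),(.5,-.05),(.55,-.05),(.58,-.03),(.45,-.1),(.6,0)):
  for al in (15,30,45,60):
    a=np.radians(al);t=np.array([np.cos(a),np.sin(a),0]);up=np.array([0,0,1.])
    R=np.c_[up,np.cross(t,up),t]
    x=np.array([*xy,.099])+t*.0187
    best=min((IK(x,R,q0) for q0 in ([al-90,50,80,90,90,0],[al-80,40,60,60,80,20],[al-100,60,100,90,60,-20])),key=lambda z:z[1])
    if best[1]<1e-3:
        e=pts(best[0]); print(xy,al,best[0].round(1),"elbow2",e[1].round(2),"wrist",e[2].round(3))
E
```

```text
[[0.0, -1.0, 0.0], [1.0, 0.0, 0.0], [-0.0, 0.0, 1.0]]
orange [ 0.288 -0.438  0.02 ]
orange [ 0.268 -0.275  0.02 ]
orange [ 0.487 -0.618  0.02 ]
orange [ 0.727 -0.427  0.02 ]
tip [array([0.355, 0.07 ]), array([0.441, 0.117]), array([0.486, 0.016]), array([ 0.414, -0.023])]
(0.5, -0.1) 15 [-52.9  55.9 132.5 111.8  93.1 -97.8] elbow2 [ 0.3  -0.2   0.45] wrist [ 0.269 -0.162  0.099]
(0.5, -0.1) 30 [-55.5  52.6 123.6  94.5  89.7 -86.3] elbow2 [ 0.28 -0.2   0.45] wrist [ 0.293 -0.219  0.099]
(0.5, -0.1) 45 [-55.1  51.5 113.7  80.3  92.6 -75.4] elbow2 [ 0.28 -0.2   0.44] wrist [ 0.331 -0.269  0.099]
(0.5, -0.1) 60 [-52.8  51.9 103.6  69.1  99.2 -67.2] elbow2 [ 0.29 -0.19  0.42] wrist [ 0.38  -0.307  0.099]
(0.5, -0.05) 15 [ -46.3   58.4  136.6  117.9   97.1 -103.2] elbow2 [ 0.33 -0.18  0.44] wrist [ 0.269 -0.112  0.099]
(0.5, -0.05) 30 [-50.3  54.  128.3  99.7  90.4 -92.2] elbow2 [ 0.3  -0.18  0.45] wrist [ 0.293 -0.169  0.099]
(0.5, -0.05) 45 [-50.7  51.8 118.6  84.4  91.  -80.4] elbow2 [ 0.29 -0.17  0.45] wrist [ 0.331 -0.219  0.099]
(0.5, -0.05) 60 [-48.8  51.5 108.4  72.2  96.3 -71. ] e
[... 1112 characters left out ...]
 elbow2 [ 0.26 -0.25  0.45] wrist [ 0.243 -0.219  0.099]
(0.45, -0.1) 45 [-61.3  51.9 119.9  73.9  92.3 -82.1] elbow2 [ 0.26 -0.22  0.45] wrist [ 0.281 -0.269  0.099]
(0.45, -0.1) 60 [-58.   51.5 109.7  63.3  98.7 -73.3] elbow2 [ 0.27 -0.21  0.43] wrist [ 0.331 -0.307  0.099]
(0.6, 0) 15 [-27.8  52.3 122.2 137.1  86.  -86.3] elbow2 [ 0.34 -0.05  0.45] wrist [ 0.369 -0.062  0.099]
(0.6, 0) 30 [-33.5  51.6 116.3 116.   84.6 -79.1] elbow2 [ 0.33 -0.08  0.44] wrist [ 0.393 -0.119  0.099]
(0.6, 0) 45 [-36.1  51.6 107.8  98.4  86.9 -69.6] elbow2 [ 0.33 -0.1   0.43] wrist [ 0.431 -0.169  0.099]
(0.6, 0) 60 [-36.3  52.7  97.9  84.5  93.1 -60.7] elbow2 [ 0.34 -0.1   0.4 ] wrist [ 0.48  -0.207  0.099]
```

Emit:
{"op": "apply_moves", "data": {"plan": [{"tx": -1.5,"ty": -2.5,"tz": -30,"rx": 0,"ry": 0,"rz": 0,"jaw": 0.3},{"tx": -1.5,"ty": -2.5,"tz": -65,"rx": 0,"ry": 0,"rz": 0,"jaw": 0.3},{"tx": -1.5,"ty": -2.5,"tz": -100,"rx": 0,"ry": 0,"rz": 0,"jaw": 0.3},{"tx": -1.5,"ty": -2.5,"tz": -125,"rx": 0,"ry": 0,"rz": 0,"jaw": 0.3},{"tx": -1.5,"ty": -2.5,"tz": -142,"rx": 0,"ry": 0,"rz": 0,"jaw": 0.3},{"tx": -1.5,"ty": -2.5,"tz": -152,"rx": 0,"ry": 0,"rz": 0,"jaw": 0.3},{"tx": -1.5,"ty": -2.5,"tz": -152,"rx": 0,"ry": 0,"rz": 0,"jaw": 0.3}]}}

```text
time_s: 5.9
position: [0.5646, -0.2681, 0.0067]
tool_rot: [[0.962, -0.273, 0.001], [-0.273, -0.962, 0.006], [-0.001, -0.006, -1.0]]
ft_force: [-0.6, 0.1, 0.3]
grip_width: 0.0556
```

```bash
python3 -c "
from h import *
st()
d=env.get_image('wrist'); cv2.imwrite('pics/w2.png',d['image'][:,:,::-1])"
```

```text
t 5.9 q [-36.36  42.24  77.54   0.35  60.39  69.3 ] p [ 0.5646 -0.2681  0.0067] F [-0.59  0.06  0.28] w 0.0556
[[0.962, -0.273, 0.001], [-0.273, -0.962, 0.006], [-0.001, -0.006, -1.0]]
```

View pics/w2.png

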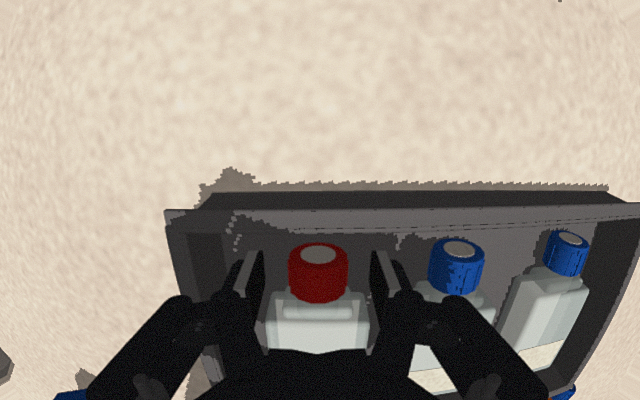

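The red cap (318,272) sits centred between the fingers (edges at about 262 and 372). Closing, then lifting a little.

Emit:
{"op": "apply_moves", "data": {"plan": [{"tx": 0,"ty": 0,"tz": 0,"rx": 0,"ry": 0,"rz": 0,"jaw": -0.6},{"tx": 0,"ty": 0,"tz": 0,"rx": 0,"ry": 0,"rz": 0,"jaw": -0.6},{"tx": 0,"ty": 0,"tz": 0,"rx": 0,"ry": 0,"rz": 0,"jaw": -0.6},{"tx": 0,"ty": 0,"tz": 0,"rx": 0,"ry": 0,"rz": 0,"jaw": -0.6},{"tx": 0,"ty": 0,"tz": 0,"rx": 0,"ry": 0,"rz": 0,"jaw": -0.6},{"tx": 0,"ty": 0,"tz": 0,"rx": 0,"ry": 0,"rz": 0,"jaw": -0.6}], "grip_force": 50}}

```text
time_s: 6.55
position: [0.5657, -0.2688, 0.0089]
tool_rot: [[0.962, -0.273, 0.004], [-0.273, -0.962, 0.004], [0.003, -0.005, -1.0]]
ft_force: [0.9, 0.3, 6.8]
grip_width: 0.027
```

Emit:
{"op": "apply_moves", "data": {"plan": [{"tx": 0,"ty": 0,"tz": 10,"rx": 0,"ry": 0,"rz": 0,"jaw": -0.6},{"tx": 0,"ty": 0,"tz": 35,"rx": 0,"ry": 0,"rz": 0,"jaw": -0.6},{"tx": 0,"ty": 0,"tz": 70,"rx": 0,"ry": 0,"rz": 0,"jaw": -0.6},{"tx": 0,"ty": 0,"tz": 110,"rx": 0,"ry": 0,"rz": 0,"jaw": -0.6},{"tx": 0,"ty": 0,"tz": 150,"rx": 0,"ry": 0,"rz": 0,"jaw": -0.6},{"tx": 0,"ty": 0,"tz": 190,"rx": 0,"ry": 0,"rz": 0,"jaw": -0.6},{"tx": 0,"ty": 0,"tz": 190,"rx": 0,"ry": 0,"rz": 0,"jaw": -0.6}]}}

```text
time_s: 7.25
position: [0.5672, -0.2697, 0.2055]
tool_rot: [[0.962, -0.273, 0.013], [-0.273, -0.962, -0.003], [0.013, -0.001, -1.0]]
ft_force: [0.0, -0.8, -0.4]
grip_width: 0.0272
```

```bash
python3 -c "
from h import *
st()
d=env.get_image('wrist'); cv2.imwrite('pics/w3.png',d['image'][:,:,::-1])
d=env.get_image('side'); cv2.imwrite('pics/s3.png',d['image'][:,:,::-1])
"
```

```text
t 7.25 q [-36.35  30.42  64.1    0.31  84.78  69.45] p [ 0.5672 -0.2697  0.2055] F [ 0.05 -0.81 -0.37] w 0.0272
[[0.962, -0.273, 0.013], [-0.273, -0.962, -0.003], [0.013, -0.001, -1.0]]
```

View pics/w3.png

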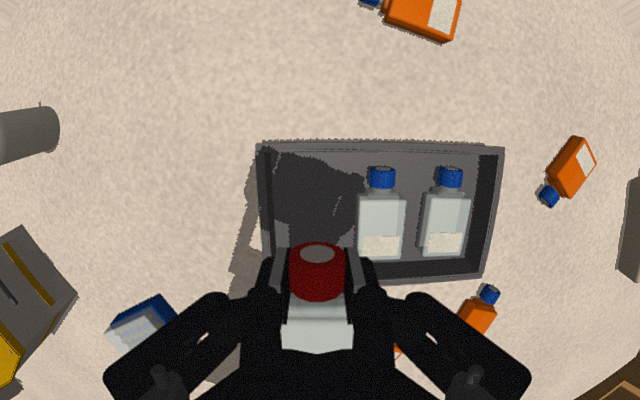

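View pics/s3.png

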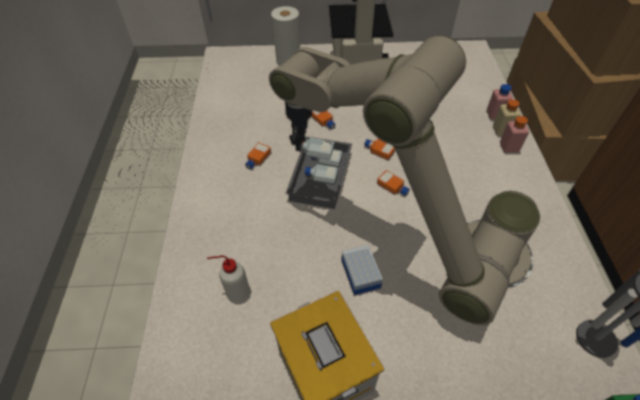

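Run:
```python
from h import *; from kin import *
o=st(); q=o["q"];x=o["position"];R=o["tool_rot"]
print(FK(q)[0]-x)
for i in range(6):
    k=(i+1)/6; q2,e=IK(x+np.array([-9,225,60])*k/1000,Ro.from_rotvec([0,0,.80*k]).as_matrix()@R,q)
    print(q2.round(1),round(e,5),np.abs(q2-q).max().round(1)); q=q2
R1=Ro.from_rotvec([0,0,.8]).as_matrix()@R; x=x+np.array([-9,225,60])/1000
a=np.array([.5,-.866,0])
for i in range(11):
    q2,e=IK(x,Ro.from_rotvec(a*1.571*(i+1)/11).as_matrix()@R1,q)
    print(q2.round(1),round(e,5),np.abs(q2-q).max().round(1),pts(q2)[2].round(2)); q=q2
for z in (.2,.15,.1):
    x[2]=z;q2,e=IK(x,Ro.from_rotvec(a*1.571).as_matrix()@R1,q); print(q2.round(1),e); q=q2
```

```text
t 7.35 q [-36.36  30.71  64.56   0.31  84.59  69.46] p [ 0.5656 -0.2687  0.1996] F [ 0.09  0.59 -2.24] w 0.0273
[[0.962, -0.273, 0.005], [-0.273, -0.962, 0.003], [0.004, -0.004, -1.0]]
[-0. -0.  0.]
[-33.5  28.6  66.6   0.3  84.7  64.6] 0.0 4.8
[-30.5  26.8  68.1   0.3  85.   60. ] 0.0 4.6
[-27.3  25.1  69.2   0.3  85.6  55.6] 0.0 4.4
[-24.   23.7  69.9   0.3  86.4  51.3] 0.0 4.3
[-20.5  22.5  70.2   0.3  87.3  47.2] 0.0 4.1
[-16.8  21.6  70.    0.3  88.5  43.2] 0.0 4.0
[-19.8  18.6  75.    6.7  81.2  39.5] 0.0 7.3 [ 0.52 -0.06  0.51]
[-23.   16.   80.1  13.9  74.3  34.4] 0.0 7.2 [ 0.49 -0.08  0.51]
[-26.4  14.   85.3  22.2  68.2  27.5] 0.0 8.4 [ 0.46 -0.1   0.49]
[-29.9  12.5  90.4  32.   63.2  18.9] 0.0 9.7 [ 0.44 -0.11  0.48]
[-33.3  11.8  95.5  43.   59.9   8.5] 0.0 11.0 [ 0.41 -0.13  0.45]
[-36.6  11.9 100.4  54.9  58.6  -3.3] 0.0 11.9 [ 0.39 -0.14  0.43]
[-39.6  13.  105.   66.9  59.5 -15.5] 0.0 12.3 [ 0.37 -0.15  0.4 ]
[-42.1  15.1 109.3  78.   62.6 -27.5] 0.0 12.0 [ 0.35 -0.16  0.37]
[-44.   18.2 113.1  87.7  67.8 -38.6] 0.0 11.0 [ 0.34 -0.17  0.33]
[-45.2  22.4 116.2  95.7  74.5 -48.4] 0.0 9.8 [ 0.34 -0.17  0.3 ]
[-45.6  27.4 118.6 102.   82.3 -56.8] 0.0 8.5 [ 0.33 -0.17  0.26]
[-45.6  36.4 121.1 103.2  84.9 -68.1] 1.155533766878403e-14
[-45.6  44.3 122.  103.8  86.9 -76.8] 2.664539615712854e-15
[-45.6  52.3 121.9 104.1  88.8 -84.4] 2.6529685508897756e-15
```

Emit:
{"op": "apply_moves", "data": {"plan": [{"tx": -1,"ty": 25,"tz": 10,"rx": 0,"ry": 0,"rz": 0.1,"jaw": -0.6},{"tx": -2,"ty": 55,"tz": 20,"rx": 0,"ry": 0,"rz": 0.2,"jaw": -0.6},{"tx": -3,"ty": 85,"tz": 30,"rx": 0,"ry": 0,"rz": 0.3,"jaw": -0.6},{"tx": -4,"ty": 115,"tz": 40,"rx": 0,"ry": 0,"rz": 0.4,"jaw": -0.6},{"tx": -5,"ty": 145,"tz": 50,"rx": 0,"ry": 0,"rz": 0.5,"jaw": -0.6},{"tx": -6,"ty": 175,"tz": 60,"rx": 0,"ry": 0,"rz": 0.6,"jaw": -0.6},{"tx": -7,"ty": 205,"tz": 65,"rx": 0,"ry": 0,"rz": 0.7,"jaw": -0.6},{"tx": -8,"ty": 225,"tz": 65,"rx": 0,"ry": 0,"rz": 0.8,"jaw": -0.6},{"tx": -8,"ty": 225,"tz": 65,"rx": 0,"ry": 0,"rz": 0.8,"jaw": -0.6}]}}

```text
time_s: 8.25
position: [0.5569, -0.0414, 0.2633]
tool_rot: [[0.864, 0.504, -0.001], [0.504, -0.864, 0.007], [0.002, -0.007, -1.0]]
ft_force: [0.1, -0.7, -0.1]
grip_width: 0.027
```

Emit:
{"op": "apply_moves", "data": {"plan": [{"tx": 0,"ty": 0,"tz": 0,"rx": 0.05,"ry": -0.087,"rz": 0,"jaw": -0.6},{"tx": 0,"ty": 0,"tz": 0,"rx": 0.1,"ry": -0.173,"rz": 0,"jaw": -0.6},{"tx": 0,"ty": 0,"tz": 0,"rx": 0.15,"ry": -0.26,"rz": 0,"jaw": -0.6},{"tx": 0,"ty": 0,"tz": 0,"rx": 0.2,"ry": -0.346,"rz": 0,"jaw": -0.6},{"tx": 0,"ty": 0,"tz": 0,"rx": 0.25,"ry": -0.433,"rz": 0,"jaw": -0.6},{"tx": 0,"ty": 0,"tz": 0,"rx": 0.3,"ry": -0.52,"rz": 0,"jaw": -0.6},{"tx": 0,"ty": 0,"tz": 0,"rx": 0.35,"ry": -0.606,"rz": 0,"jaw": -0.6},{"tx": 0,"ty": 0,"tz": 0,"rx": 0.4,"ry": -0.693,"rz": 0,"jaw": -0.6},{"tx": 0,"ty": 0,"tz": 0,"rx": 0.4,"ry": -0.693,"rz": 0,"jaw": -0.6}]}}

```text
time_s: 9.15
position: [0.5554, -0.0425, 0.2608]
tool_rot: [[0.604, 0.503, 0.618], [0.346, -0.864, 0.365], [0.718, -0.007, -0.696]]
ft_force: [-0.4, 1.0, -0.5]
grip_width: 0.0273
```

Run:
```python
from h import *
o=st()
t=np.array([np.cos(np.pi/6),.5,0]);up=np.array([0,0,1.])
R=np.c_[up,np.cross(t,up),t]
from scipy.spatial.transform import Rotation as Ro
print("to go",Ro.from_matrix(R@o["tool_rot"].T).as_rotvec())
d=env.get_image('wrist'); cv2.imwrite('pics/w4.png',d['image'][:,:,::-1])
d=env.get_image('side'); cv2.imwrite('pics/s4.png',cv2.resize(d['image'][80:320,180:500,::-1],None,fx=2.4,fy=2.4))
```

```text
t 9.15 q [-35.29  11.56  98.34  49.73  59.17   2.11] p [ 0.5554 -0.0425  0.2608] F [-0.44  1.01 -0.51] w 0.0273
[[0.604, 0.503, 0.618], [0.346, -0.864, 0.365], [0.718, -0.007, -0.696]]
to go [ 0.3805 -0.6699 -0.0063]
```

View pics/s4.png

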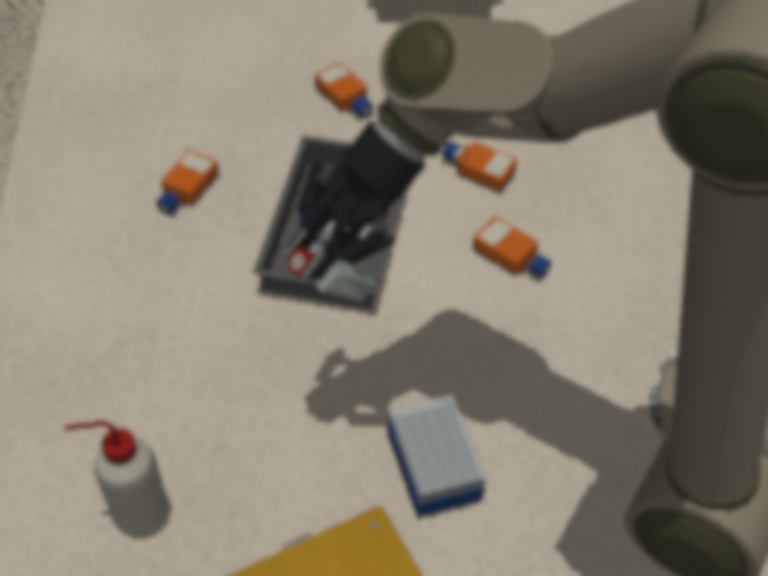

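View pics/w4.png

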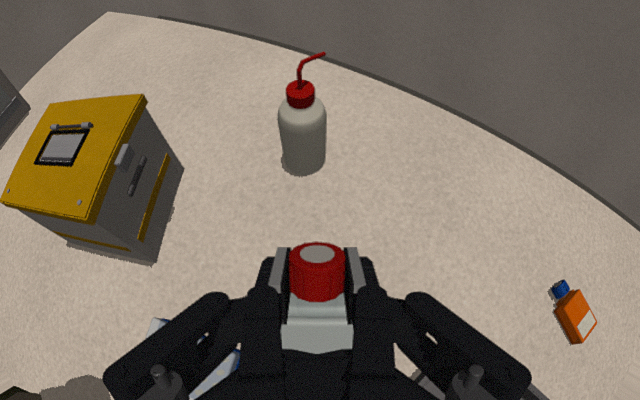

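The flask stays put in the hand: the cap is still at (318,270) in the wrist view. Finishing the tilt.

Emit:
{"op": "apply_moves", "data": {"plan": [{"tx": 0,"ty": 0,"tz": 0,"rx": 0.048,"ry": -0.084,"rz": 0,"jaw": -0.6},{"tx": 0,"ty": 0,"tz": 0,"rx": 0.095,"ry": -0.168,"rz": -0.001,"jaw": -0.6},{"tx": 0,"ty": 0,"tz": 0,"rx": 0.143,"ry": -0.251,"rz": -0.002,"jaw": -0.6},{"tx": 0,"ty": 0,"tz": 0,"rx": 0.19,"ry": -0.335,"rz": -0.003,"jaw": -0.6},{"tx": 0,"ty": 0,"tz": 0,"rx": 0.238,"ry": -0.419,"rz": -0.004,"jaw": -0.6},{"tx": 0,"ty": 0,"tz": 0,"rx": 0.285,"ry": -0.502,"rz": -0.005,"jaw": -0.6},{"tx": 0,"ty": 0,"tz": 0,"rx": 0.333,"ry": -0.586,"rz": -0.006,"jaw": -0.6},{"tx": 0,"ty": 0,"tz": 0,"rx": 0.38,"ry": -0.67,"rz": -0.006,"jaw": -0.6},{"tx": 0,"ty": 0,"tz": 0,"rx": 0.38,"ry": -0.67,"rz": -0.006,"jaw": -0.6},{"tx": 0,"ty": 0,"tz": 0,"rx": 0.38,"ry": -0.67,"rz": -0.006,"jaw": -0.6}]}}

```text
time_s: 10.25
position: [0.5571, -0.0419, 0.2621]
tool_rot: [[0.002, 0.502, 0.865], [0.005, -0.865, 0.502], [1.0, 0.004, -0.004]]
ft_force: [0.5, 0.3, -0.4]
grip_width: 0.027
```

Run:
```python
from h import *
o=st()
t=np.array([np.cos(np.pi/6),.5,0]);up=np.array([0,0,1.])
R=np.c_[up,np.cross(t,up),t]
from scipy.spatial.transform import Rotation as Ro
print("to go",Ro.from_matrix(R@o["tool_rot"].T).as_rotvec())
for n in("scene","side"):
    d=env.get_image(n); u,v=map(int,proj(d,o["position"])); print(u,v)
    np.save(n+"5.npy",d,allow_pickle=True)
    cv2.imwrite(f'pics/{n}5.png',cv2.resize(d['image'][v-50:v+70,u-60:u+60,::-1],None,fx=5,fy=5,interpolation=2))
```

```text
t 10.25 q [-45.33  26.66 118.53 101.9   81.53 -56.25] p [ 0.5571 -0.0419  0.2621] F [ 0.53  0.25 -0.45] w 0.027
[[0.002, 0.502, 0.865], [0.005, -0.865, 0.502], [1.0, 0.004, -0.004]]
to go [ 0.0054 -0.0021 -0.0018]
330 178
303 191
```

View pics/scene5.png

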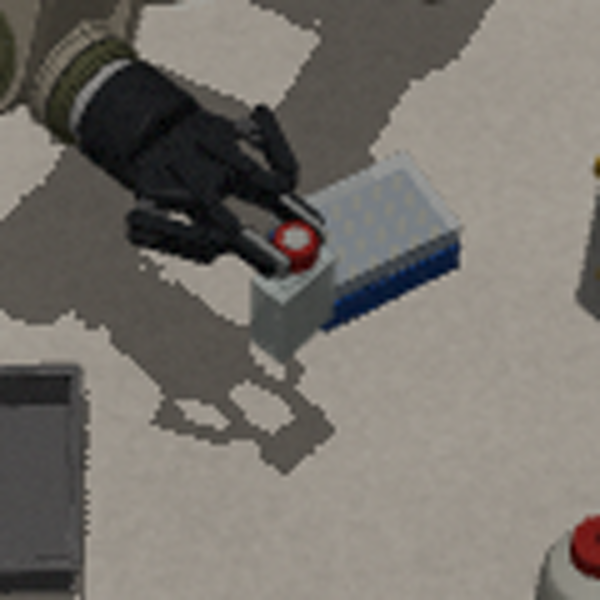

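View pics/side5.png

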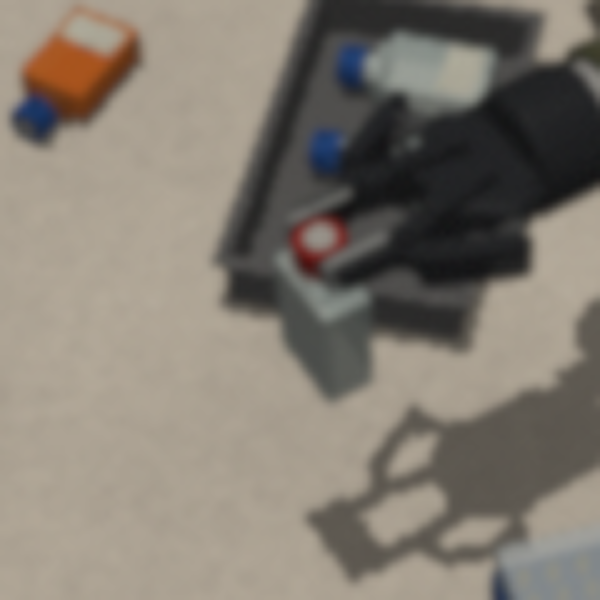

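The flask hangs upright, cap up, below the fingers (cap at (297,245) in the scene crop). Lowering it.

Emit:
{"op": "apply_moves", "data": {"plan": [{"tx": 0,"ty": 0,"tz": -25,"rx": 0.005,"ry": -0.002,"rz": 0,"jaw": -0.6},{"tx": 0,"ty": 0,"tz": -60,"rx": 0.005,"ry": -0.002,"rz": 0,"jaw": -0.6},{"tx": 0,"ty": 0,"tz": -95,"rx": 0.005,"ry": -0.002,"rz": 0,"jaw": -0.6},{"tx": 0,"ty": 0,"tz": -125,"rx": 0.005,"ry": -0.002,"rz": 0,"jaw": -0.6},{"tx": 0,"ty": 0,"tz": -145,"rx": 0.005,"ry": -0.002,"rz": 0,"jaw": -0.6},{"tx": 0,"ty": 0,"tz": -153,"rx": 0.005,"ry": -0.002,"rz": 0,"jaw": -0.6},{"tx": 0,"ty": 0,"tz": -153,"rx": 0.005,"ry": -0.002,"rz": 0,"jaw": -0.6},{"tx": 0,"ty": 0,"tz": -153,"rx": 0.005,"ry": -0.002,"rz": 0,"jaw": -0.6}]}}

```text
time_s: 11.15
position: [0.557, -0.0418, 0.1111]
tool_rot: [[-0.004, 0.501, 0.865], [0.003, -0.865, 0.501], [1.0, 0.004, 0.002]]
ft_force: [-0.4, -0.0, -0.9]
grip_width: 0.027
```

Emit:
{"op": "apply_moves", "data": {"plan": [{"tx": 0,"ty": 0,"tz": -3,"rx": 0,"ry": 0,"rz": 0,"jaw": -0.6},{"tx": 0,"ty": 0,"tz": -5,"rx": 0,"ry": 0,"rz": 0,"jaw": -0.6},{"tx": 0,"ty": 0,"tz": -5,"rx": 0,"ry": 0,"rz": 0,"jaw": -0.6}]}}

```text
time_s: 11.45
position: [0.5571, -0.0418, 0.1064]
tool_rot: [[-0.004, 0.502, 0.865], [0.003, -0.865, 0.502], [1.0, 0.005, 0.002]]
ft_force: [0.4, 0.5, -0.8]
grip_width: 0.0272
```

Run:
```python
from h import *
o=st()
for n in("scene","side"):
    d=env.get_image(n); u,v=map(int,proj(d,o["position"])); print(u,v)
    cv2.imwrite(f'pics/{n}6.png',cv2.resize(d['image'][v-50:v+60,u-60:u+60,::-1],None,fx=5,fy=5,interpolation=2))
```

```text
t 11.45 q [-45.32  51.26 122.19 104.5   88.45 -83.95] p [ 0.5571 -0.0418  0.1064] F [ 0.42  0.55 -0.81] w 0.0272
[[-0.004, 0.502, 0.865], [0.003, -0.865, 0.502], [1.0, 0.005, 0.002]]
329 203
305 226
```

View pics/scene6.png

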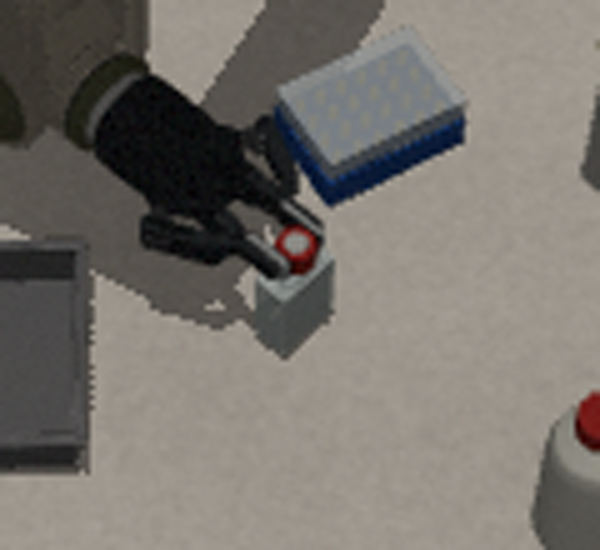

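View pics/side6.png

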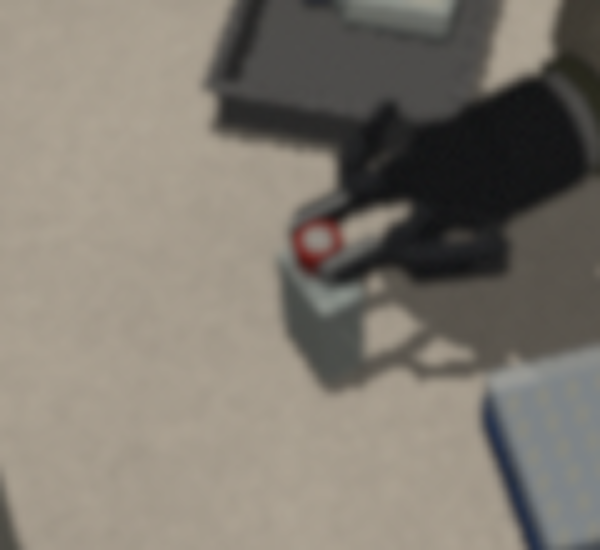

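Clear of everything, and no contact yet. Descending in 1.5 mm steps until the force shows contact.

Emit:
{"op": "apply_moves", "data": {"plan": [{"tx": 0,"ty": 0,"tz": -2,"rx": 0,"ry": 0,"rz": 0,"jaw": -0.6},{"tx": 0,"ty": 0,"tz": -4,"rx": 0,"ry": 0,"rz": 0,"jaw": -0.6},{"tx": 0,"ty": 0,"tz": -4,"rx": 0,"ry": 0,"rz": 0,"jaw": -0.6},{"tx": 0,"ty": 0,"tz": -4,"rx": 0,"ry": 0,"rz": 0,"jaw": -0.6}]}}

```text
time_s: 11.95
position: [0.557, -0.0418, 0.1022]
tool_rot: [[-0.004, 0.501, 0.865], [0.003, -0.865, 0.501], [1.0, 0.004, 0.002]]
ft_force: [0.5, 0.6, -0.9]
grip_width: 0.0275
```

Emit:
{"op": "apply_moves", "data": {"plan": [{"tx": 0,"ty": 0,"tz": -1.5,"rx": 0,"ry": 0,"rz": 0,"jaw": -0.6},{"tx": 0,"ty": 0,"tz": -1.5,"rx": 0,"ry": 0,"rz": 0,"jaw": -0.6},{"tx": 0,"ty": 0,"tz": -1.5,"rx": 0,"ry": 0,"rz": 0,"jaw": -0.6}]}}

```text
time_s: 12.25
position: [0.557, -0.0418, 0.1007]
tool_rot: [[-0.004, 0.501, 0.865], [0.003, -0.865, 0.501], [1.0, 0.004, 0.002]]
ft_force: [-1.2, -0.8, -0.8]
grip_width: 0.0271
```

Emit:
{"op": "apply_moves", "data": {"plan": [{"tx": 0,"ty": 0,"tz": -1.5,"rx": 0,"ry": 0,"rz": 0,"jaw": -0.6},{"tx": 0,"ty": 0,"tz": -1.5,"rx": 0,"ry": 0,"rz": 0,"jaw": -0.6},{"tx": 0,"ty": 0,"tz": -1.5,"rx": 0,"ry": 0,"rz": 0,"jaw": -0.6}]}}

```text
time_s: 12.55
position: [0.557, -0.0418, 0.0991]
tool_rot: [[-0.003, 0.501, 0.865], [0.003, -0.865, 0.501], [1.0, 0.004, 0.002]]
ft_force: [-0.5, -0.7, 0.2]
grip_width: 0.0271
```

Emit:
{"op": "apply_moves", "data": {"plan": [{"tx": 0,"ty": 0,"tz": -1.5,"rx": 0,"ry": 0,"rz": 0,"jaw": -0.6},{"tx": 0,"ty": 0,"tz": -1.5,"rx": 0,"ry": 0,"rz": 0,"jaw": -0.6},{"tx": 0,"ty": 0,"tz": -1.5,"rx": 0,"ry": 0,"rz": 0,"jaw": -0.6}]}}

```text
time_s: 12.85
position: [0.557, -0.0417, 0.0981]
tool_rot: [[-0.005, 0.502, 0.865], [0.002, -0.865, 0.502], [1.0, 0.004, 0.003]]
ft_force: [-0.5, 0.9, 5.4]
grip_width: 0.0272
```

Emit:
{"op": "apply_moves", "data": {"plan": [{"tx": 0,"ty": 0,"tz": 0,"rx": 0,"ry": 0,"rz": 0,"jaw": 0.3},{"tx": 0,"ty": 0,"tz": 0,"rx": 0,"ry": 0,"rz": 0,"jaw": 0.3},{"tx": 0,"ty": 0,"tz": 0,"rx": 0,"ry": 0,"rz": 0,"jaw": 0.3},{"tx": 0,"ty": 0,"tz": 0,"rx": 0,"ry": 0,"rz": 0,"jaw": 0.3}]}}

```text
time_s: 13.25
position: [0.557, -0.0418, 0.098]
tool_rot: [[-0.004, 0.501, 0.865], [0.002, -0.865, 0.502], [1.0, 0.004, 0.003]]
ft_force: [0.1, -0.0, 0.4]
grip_width: 0.0553
```

Run:
```python
from h import *
o=st()
for n in("scene","wrist"):
    d=env.get_image(n); 
    im=d['image'][:,:,::-1]
    if n=="scene":
        u,v=map(int,proj(d,o["position"])); im=cv2.resize(im[v-50:v+60,u-60:u+60],None,fx=5,fy=5,interpolation=2)
    cv2.imwrite(f'pics/{n}7.png',im)
```

```text
t 13.25 q [-45.32  52.63 122.1  104.53  88.82 -85.14] p [ 0.557  -0.0418  0.098 ] F [ 0.09 -0.04  0.41] w 0.0553
[[-0.004, 0.501, 0.865], [0.002, -0.865, 0.502], [1.0, 0.004, 0.003]]
```

View pics/scene7.png

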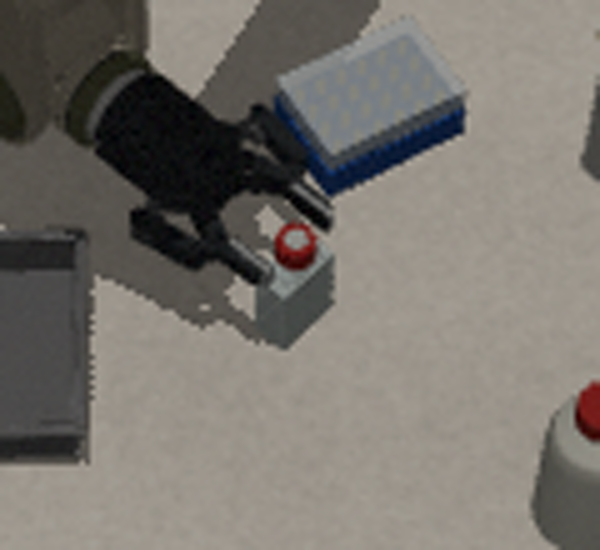

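View pics/wrist7.png

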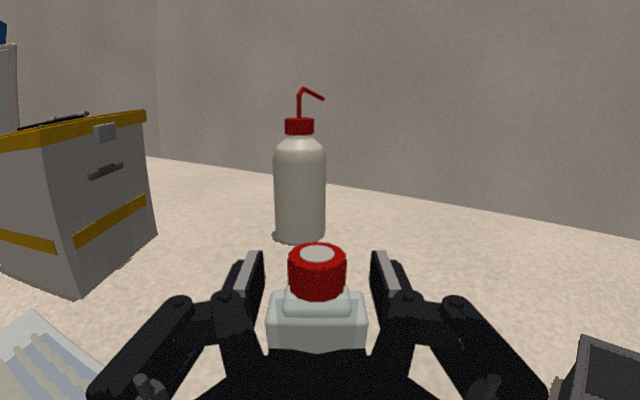

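The flask stands free and upright, with the cap at (317,270) in the wrist view between the open fingers. Backing out, then up.

Emit:
{"op": "apply_moves", "data": {"plan": [{"tx": -9,"ty": -5,"tz": 0,"rx": 0,"ry": 0,"rz": 0,"jaw": 0.3},{"tx": -26,"ty": -15,"tz": 0,"rx": 0,"ry": 0,"rz": 0,"jaw": 0.3},{"tx": -44,"ty": -25,"tz": 0,"rx": 0,"ry": 0,"rz": 0,"jaw": 0.3},{"tx": -52,"ty": -30,"tz": 15,"rx": 0,"ry": 0,"rz": 0,"jaw": 0.3},{"tx": -52,"ty": -30,"tz": 50,"rx": 0,"ry": 0,"rz": 0,"jaw": 0.3},{"tx": -52,"ty": -30,"tz": 90,"rx": 0,"ry": 0,"rz": 0,"jaw": 0.3},{"tx": -52,"ty": -30,"tz": 130,"rx": 0,"ry": 0,"rz": 0,"jaw": 0.3},{"tx": -52,"ty": -30,"tz": 165,"rx": 0,"ry": 0,"rz": 0,"jaw": 0.3},{"tx": -52,"ty": -30,"tz": 170,"rx": 0,"ry": 0,"rz": 0,"jaw": 0.3}]}}

```text
time_s: 14.25
position: [0.5043, -0.0714, 0.2708]
tool_rot: [[-0.008, 0.501, 0.865], [0.007, -0.865, 0.502], [1.0, 0.01, 0.003]]
ft_force: [-0.8, -0.1, -0.7]
grip_width: 0.0561
```

Emit:
{"op": "apply_moves", "data": {"plan": [{"tx": 0,"ty": 0,"tz": 0,"rx": -0.065,"ry": 0.113,"rz": 0,"jaw": 0.3},{"tx": 0,"ty": 0,"tz": 0,"rx": -0.13,"ry": 0.226,"rz": 0,"jaw": 0.3},{"tx": 0,"ty": 0,"tz": 0,"rx": -0.195,"ry": 0.339,"rz": 0,"jaw": 0.3},{"tx": 5,"ty": 3,"tz": 0,"rx": -0.26,"ry": 0.452,"rz": 0,"jaw": 0.3},{"tx": 10,"ty": 6,"tz": 0,"rx": -0.325,"ry": 0.565,"rz": 0,"jaw": 0.3},{"tx": 16,"ty": 9,"tz": 0,"rx": -0.39,"ry": 0.678,"rz": 0,"jaw": 0.3},{"tx": 22,"ty": 12,"tz": 0,"rx": -0.455,"ry": 0.791,"rz": 0,"jaw": 0.3},{"tx": 28,"ty": 16,"tz": 0,"rx": -0.52,"ry": 0.904,"rz": 0,"jaw": 0.3},{"tx": 34,"ty": 20,"tz": 0,"rx": -0.585,"ry": 1.017,"rz": 0,"jaw": 0.3},{"tx": 40,"ty": 23,"tz": 0,"rx": -0.65,"ry": 1.13,"rz": 0,"jaw": 0.3},{"tx": 44,"ty": 25,"tz": 0,"rx": -0.715,"ry": 1.243,"rz": 0,"jaw": 0.3},{"tx": 44,"ty": 25,"tz": 0,"rx": -0.78,"ry": 1.356,"rz": 0,"jaw": 0.3}]}}

```text
time_s: 15.45
position: [0.548, -0.047, 0.2695]
tool_rot: [[0.861, 0.508, -0.001], [0.508, -0.861, 0.004], [0.001, -0.004, -1.0]]
ft_force: [-0.6, -0.2, -1.3]
grip_width: 0.0554
```

Run:
```python
from h import *
o=st()
t=np.array([np.cos(np.pi/6),.5,0]);dn=np.array([0,0,-1.])
R=np.c_[t,np.cross(dn,t),dn]
from scipy.spatial.transform import Rotation as Ro
print("to go",Ro.from_matrix(R@o["tool_rot"].T).as_rotvec(), np.array([.549,-.0465])-o["position"][:2])
d=env.get_image("wrist");cv2.imwrite('pics/w8.png',d['image'][:,:,::-1])
```

```text
t 15.45 q [-17.34  20.47  70.06   0.22  89.59  42.13] p [ 0.548  -0.047   0.2695] F [-0.59 -0.17 -1.27] w 0.0554
[[0.861, 0.508, -0.001], [0.508, -0.861, 0.004], [0.001, -0.004, -1.0]]
to go [-0.0044 -0.0009 -0.0092] [0.001  0.0005]
```

View pics/w8.png

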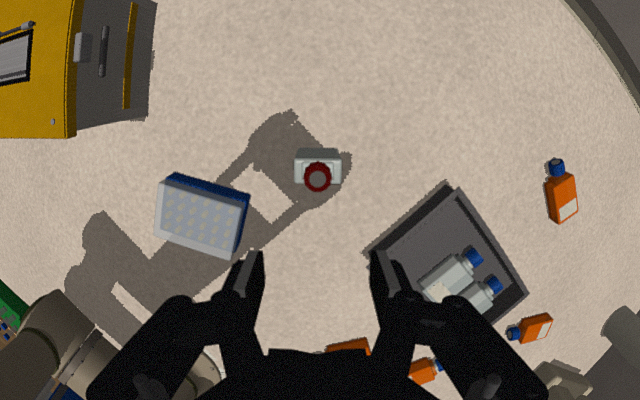

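Run:
```python
from h import *
d=env.get_image("wrist");im=d["image"];hsv=cv2.cvtColor(im,cv2.COLOR_RGB2HSV)
m=(((hsv[...,0]<6)|(hsv[...,0]>174))&(hsv[...,1]>150)&(hsv[...,2]>60)).astype(np.uint8); m[:140]=0;m[220:]=0
c=max(cv2.findContours(m,0,2)[0],key=cv2.contourArea)
(e,ax,an)=cv2.minAreaRect(c);print(e,ax,onz(d,*e,.104,fray),onz(d,317,178,.108,fray))
```

```text
(317.0, 177.0) (28.0, 26.0) [ 0.54931421 -0.04484874  0.104     ] [ 0.54935469 -0.04484329  0.108     ]
```

The cap is at (0.549,-0.045), within 2 mm of prediction, and the body edges are level in the picture, so the yaw matches. Descending to the cap and gripping.

Emit:
{"op": "apply_moves", "data": {"plan": [{"tx": 1,"ty": 1.5,"tz": -30,"rx": -0.004,"ry": 0,"rz": -0.009,"jaw": 0.3},{"tx": 1,"ty": 1.5,"tz": -70,"rx": -0.004,"ry": 0,"rz": -0.009,"jaw": 0.3},{"tx": 1,"ty": 1.5,"tz": -105,"rx": -0.004,"ry": 0,"rz": -0.009,"jaw": 0.3},{"tx": 1,"ty": 1.5,"tz": -135,"rx": -0.004,"ry": 0,"rz": -0.009,"jaw": 0.3},{"tx": 1,"ty": 1.5,"tz": -160,"rx": -0.004,"ry": 0,"rz": -0.009,"jaw": 0.3},{"tx": 1,"ty": 1.5,"tz": -175,"rx": -0.004,"ry": 0,"rz": -0.009,"jaw": 0.3},{"tx": 1,"ty": 1.5,"tz": -182,"rx": -0.004,"ry": 0,"rz": -0.009,"jaw": 0.3},{"tx": 1,"ty": 1.5,"tz": -182,"rx": -0.004,"ry": 0,"rz": -0.009,"jaw": 0.3}]}}

```text
time_s: 16.35
position: [0.5491, -0.045, 0.0854]
tool_rot: [[0.865, 0.502, -0.001], [0.502, -0.865, 0.005], [0.001, -0.005, -1.0]]
ft_force: [0.1, -0.4, -0.0]
grip_width: 0.0556
```

Emit:
{"op": "apply_moves", "data": {"plan": [{"tx": 0,"ty": 0,"tz": 0,"rx": 0,"ry": 0,"rz": 0,"jaw": -0.6},{"tx": 0,"ty": 0,"tz": 0,"rx": 0,"ry": 0,"rz": 0,"jaw": -0.6},{"tx": 0,"ty": 0,"tz": 0,"rx": 0,"ry": 0,"rz": 0,"jaw": -0.6},{"tx": 0,"ty": 0,"tz": 0,"rx": 0,"ry": 0,"rz": 0,"jaw": -0.6},{"tx": 0,"ty": 0,"tz": 0,"rx": 0,"ry": 0,"rz": 0,"jaw": -0.6},{"tx": 0,"ty": 0,"tz": 0,"rx": 0,"ry": 0,"rz": 0,"jaw": -0.6}], "grip_force": 60}}

```text
time_s: 16.95
position: [0.5496, -0.0452, 0.0863]
tool_rot: [[0.865, 0.502, 0.001], [0.502, -0.865, 0.004], [0.003, -0.003, -1.0]]
ft_force: [0.1, -1.0, 5.5]
grip_width: 0.0272
```

Emit:
{"op": "apply_moves", "data": {"plan": [{"tx": 0,"ty": 0,"tz": 15,"rx": 0,"ry": 0,"rz": 0,"jaw": -0.6},{"tx": 0,"ty": 0,"tz": 50,"rx": 0,"ry": 0,"rz": 0,"jaw": -0.6},{"tx": 0,"ty": 0,"tz": 95,"rx": 0,"ry": 0,"rz": 0,"jaw": -0.6},{"tx": 0,"ty": 0,"tz": 140,"rx": 0,"ry": 0,"rz": 0,"jaw": -0.6},{"tx": 0,"ty": 0,"tz": 185,"rx": 0,"ry": 0,"rz": 0,"jaw": -0.6},{"tx": 0,"ty": 0,"tz": 225,"rx": 0,"ry": 0,"rz": 0,"jaw": -0.6},{"tx": 0,"ty": 0,"tz": 245,"rx": 0,"ry": 0,"rz": 0,"jaw": -0.6},{"tx": 0,"ty": 0,"tz": 245,"rx": 0,"ry": 0,"rz": 0,"jaw": -0.6}]}}

```text
time_s: 17.75
position: [0.5501, -0.0452, 0.334]
tool_rot: [[0.865, 0.502, 0.006], [0.502, -0.865, 0.002], [0.006, 0.001, -1.0]]
ft_force: [0.6, -0.1, -1.1]
grip_width: 0.027
```

Run:
```python
from h import *
o=st()
for n in("scene","side","wrist"):
    d=env.get_image(n);cv2.imwrite(f'pics/{n}9.png',d['image'][:,:,::-1])
    np.save(n+"9.npy",d,allow_pickle=True)
```

```text
t 17.75 q [-17.09  19.03  61.9    0.23  98.79  42.78] p [ 0.5501 -0.0452  0.334 ] F [ 0.62 -0.08 -1.08] w 0.027
[[0.865, 0.502, 0.006], [0.502, -0.865, 0.002], [0.006, 0.001, -1.0]]
```

View pics/wrist9.png

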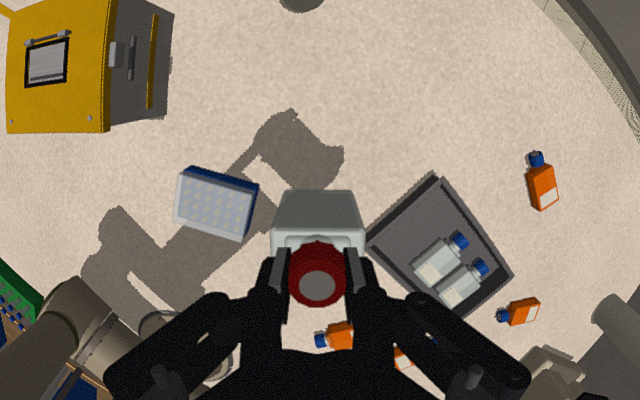

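View pics/scene9.png

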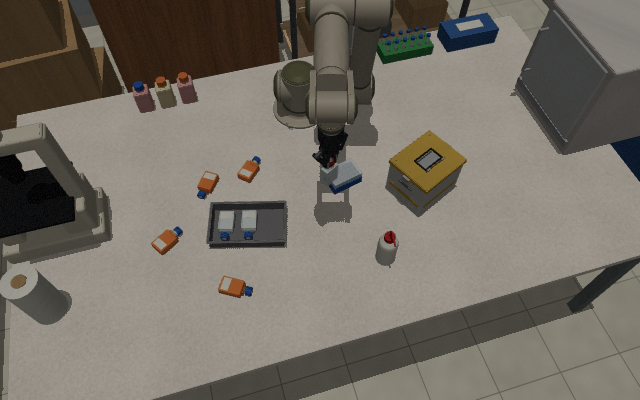

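The flask is held by its cap. The wrist view shows it hanging straight at (317,220), and the scene view shows the two blue flasks undisturbed at (226,224) and (249,224). Next I'll move to just short of the hole and look.

Emit:
{"op": "apply_moves", "data": {"plan": [{"tx": -10,"ty": 22,"tz": 0,"rx": 0,"ry": 0,"rz": -0.015,"jaw": -0.6},{"tx": -25,"ty": 55,"tz": 0,"rx": 0,"ry": 0,"rz": -0.03,"jaw": -0.6},{"tx": -40,"ty": 95,"tz": 0,"rx": 0,"ry": 0,"rz": -0.045,"jaw": -0.6},{"tx": -56,"ty": 132,"tz": 0,"rx": 0,"ry": 0,"rz": -0.06,"jaw": -0.6},{"tx": -72,"ty": 170,"tz": 0,"rx": 0,"ry": 0,"rz": -0.075,"jaw": -0.6},{"tx": -88,"ty": 207,"tz": 0,"rx": 0,"ry": 0,"rz": -0.09,"jaw": -0.6},{"tx": -104,"ty": 245,"tz": 0,"rx": 0,"ry": 0,"rz": -0.105,"jaw": -0.6},{"tx": -120,"ty": 280,"tz": 0,"rx": 0,"ry": 0,"rz": -0.12,"jaw": -0.6},{"tx": -133,"ty": 308,"tz": 0,"rx": 0,"ry": 0,"rz": -0.129,"jaw": -0.6},{"tx": -140,"ty": 325,"tz": 0,"rx": 0,"ry": 0,"rz": -0.129,"jaw": -0.6},{"tx": -140,"ty": 325,"tz": 0,"rx": 0,"ry": 0,"rz": -0.129,"jaw": -0.6},{"tx": -140,"ty": 325,"tz": 0,"rx": 0,"ry": 0,"rz": -0.129,"jaw": -0.6}]}}

```text
time_s: 19.1
position: [0.409, 0.2797, 0.3283]
tool_rot: [[0.922, 0.387, -0.004], [0.387, -0.922, 0.004], [-0.002, -0.005, -1.0]]
ft_force: [0.4, -1.5, -0.9]
grip_width: 0.0269
```

Run:
```python
from h import *
o=st()
d=env.get_image("wrist");cv2.imwrite(f'pics/w10.png',d['image'][:,:,::-1]);np.save("w10.npy",d,allow_pickle=True)
cv2.imwrite('pics/w10c.png',cv2.resize(d['image'][100:260,220:420,::-1],None,fx=4,fy=3.75,interpolation=2))
```

```text
t 19.1 q [20.5  13.16 71.09  0.29 95.88 87.74] p [0.409  0.2797 0.3283] F [ 0.45 -1.45 -0.87] w 0.0269
[[0.922, 0.387, -0.004], [0.387, -0.922, 0.004], [-0.002, -0.005, -1.0]]
```

View pics/w10.png

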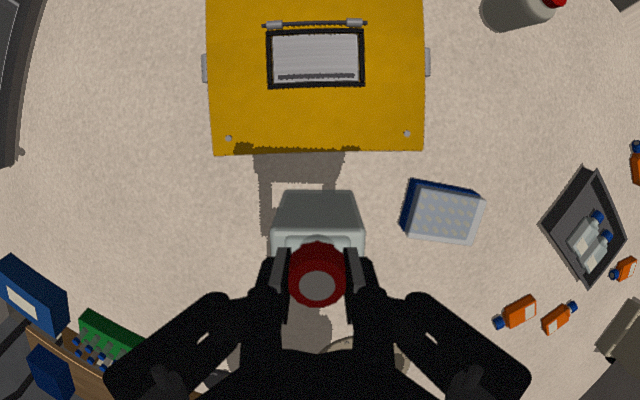

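The hole rim spans columns 267–364 and rows 29–87, straight ahead with the hinge on the far side. The flask's lower edge is near row 190, columns 281–354.

Run:
```python
from h import *
o=st();d=np.load("w10.npy",allow_pickle=True).item()
P=np.array([onz(d,u,v,.184,fray) for u,v in ((266.5,29.5),(364,28.5),(364.5,87),(267.5,88.5))])
print(P[:,:2],P.mean(0)); print([np.linalg.norm(P[i]-P[i-1]) for i in range(4)])
for a,b in((3,0),(2,1)): print(np.degrees(np.arctan2(*(P[b]-P[a])[[1,0]])))
for a,b in((0,1),(3,2)): print(np.degrees(np.arctan2(*(P[b]-P[a])[[1,0]]))+90)
R=o["tool_rot"];print("tool az",np.degrees(np.arctan2(R[1,0],R[0,0])))
zb=o["position"][2]-.0863
for u,v in((281,190),(354,190)):
    x=onz(d,u,v,zb,fray); print("bottom in tool",R.T@(x-o["position"]))
print("hole in tool",R.T@(P.mean(0)-o["position"]))
```

```text
t 19.15 q [20.45 13.14 71.06  0.29 95.89 87.74] p [0.4093 0.2794 0.3286] F [ 0.08  0.82 -0.47] w 0.0272
[[0.922, 0.386, -0.003], [0.387, -0.922, 0.004], [-0.001, -0.005, -1.0]]
[[0.5272 0.3804]
 [0.5622 0.299 ]
 [0.5113 0.2767]
 [0.4756 0.358 ]] [0.5191 0.3285 0.184 ]
[np.float64(0.05623516221045489), np.float64(0.08868029212514085), np.float64(0.0556202075730252), np.float64(0.08877786892972198)]
23.475675122765377
23.575901018028222
23.30332764074994
23.700454456556713
tool az 22.737403570134806
bottom in tool [ 0.0122 -0.0288  0.0864]
bottom in tool [0.0124 0.0281 0.0861]
hole in tool [ 0.1204 -0.0022  0.1444]
```

View pics/w10c.png

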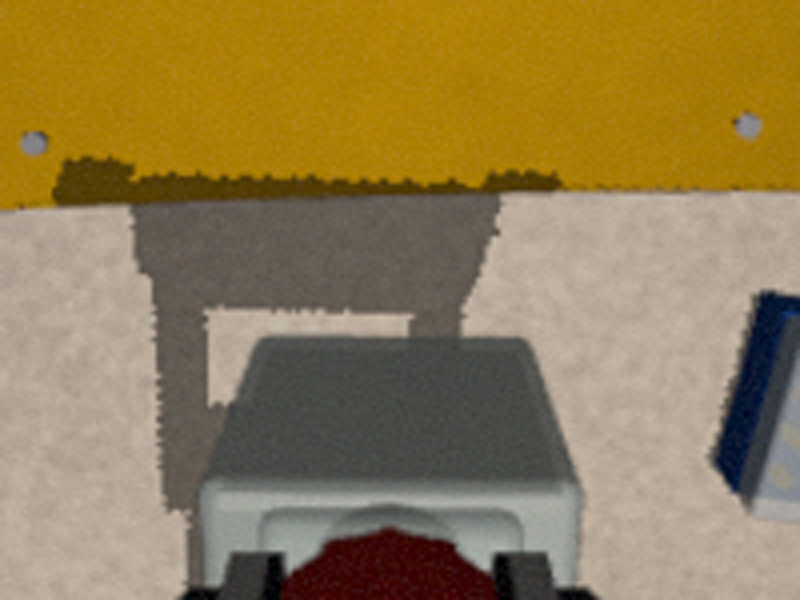

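Emit:
{"op": "apply_moves", "data": {"plan": [{"tx": 20,"ty": 9,"tz": 0,"rx": 0,"ry": 0,"rz": 0.013,"jaw": -0.6},{"tx": 50,"ty": 22,"tz": 0,"rx": 0,"ry": 0,"rz": 0.013,"jaw": -0.6},{"tx": 80,"ty": 35,"tz": 0,"rx": 0,"ry": 0,"rz": 0.013,"jaw": -0.6},{"tx": 102,"ty": 45,"tz": 0,"rx": 0,"ry": 0,"rz": 0.013,"jaw": -0.6},{"tx": 110.5,"ty": 49,"tz": 0,"rx": 0,"ry": 0,"rz": 0.013,"jaw": -0.6},{"tx": 110.5,"ty": 49,"tz": -20,"rx": 0,"ry": 0,"rz": 0.013,"jaw": -0.6},{"tx": 110.5,"ty": 49,"tz": -38,"rx": 0,"ry": 0,"rz": 0.013,"jaw": -0.6},{"tx": 110.5,"ty": 49,"tz": -44,"rx": 0,"ry": 0,"rz": 0.013,"jaw": -0.6},{"tx": 110.5,"ty": 49,"tz": -44,"rx": 0,"ry": 0,"rz": 0.013,"jaw": -0.6},{"tx": 110.5,"ty": 49,"tz": -44,"rx": 0,"ry": 0,"rz": 0.013,"jaw": -0.6}]}}

```text
time_s: 20.15
position: [0.5202, 0.328, 0.2854]
tool_rot: [[0.917, 0.398, -0.002], [0.398, -0.917, 0.004], [-0.0, -0.005, -1.0]]
ft_force: [1.4, 0.3, -0.6]
grip_width: 0.0269
```

Run:
```python
from h import *
o=st()
ims=[]
for n in("scene","side"):
    d=env.get_image(n);u,v=map(int,proj(d,[.52,.3285,.23])); u0,v0=u-45,min(v-45,310);print(u0,v0)
    cv2.imwrite(f'pics/{n}11.png',cv2.resize(d['image'][v0:v0+90,u0:u0+90,::-1],None,fx=6,fy=6,interpolation=2))
cv2.imwrite('pics/w11.png',env.get_image("wrist")['image'][:,:,::-1])
```

```text
t 20.15 q [21.09 27.01 56.99  0.28 96.03 87.68] p [0.5202 0.328  0.2854] F [ 1.36  0.29 -0.59] w 0.0269
[[0.917, 0.398, -0.002], [0.398, -0.917, 0.004], [-0.0, -0.005, -1.0]]
385 104
279 289
```

View pics/scene11.png

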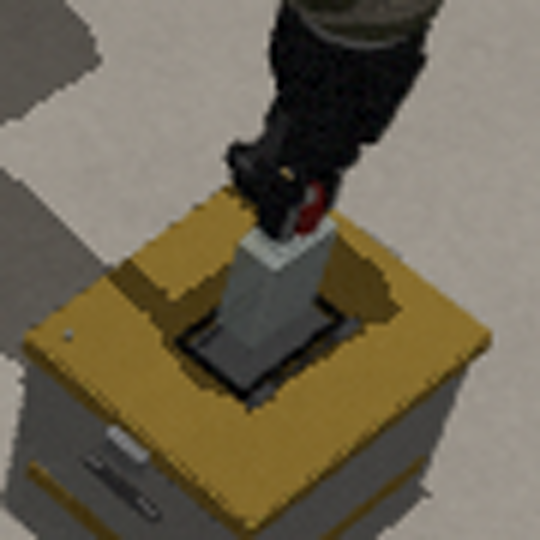

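View pics/side11.png

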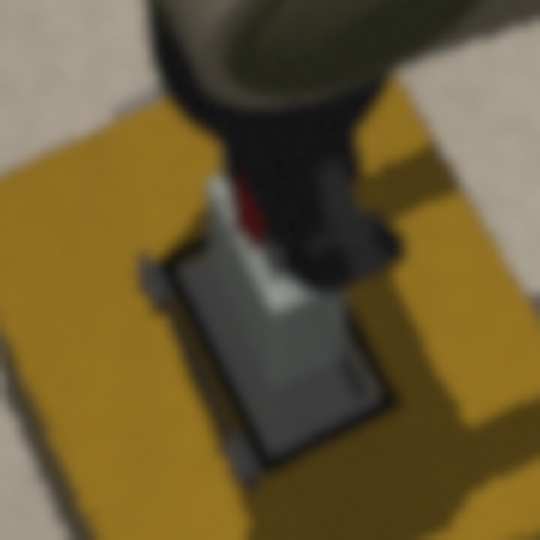

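View pics/w11.png

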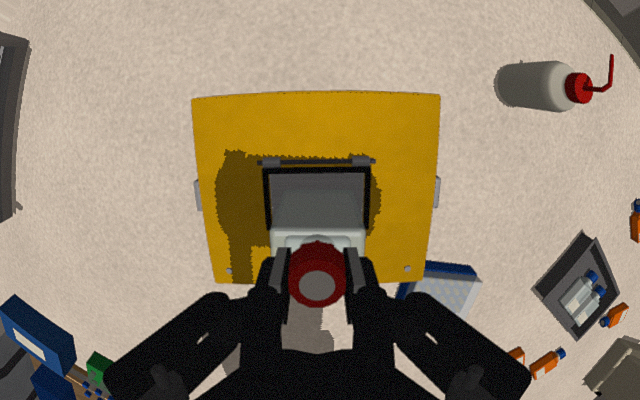

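The flask bottom sits inside the hole outline in all three views. Inserting in stages and watching the force.

Emit:
{"op": "apply_moves", "data": {"plan": [{"tx": 0,"ty": 0,"tz": -6,"rx": 0,"ry": 0,"rz": 0,"jaw": -0.6},{"tx": 0,"ty": 0,"tz": -12,"rx": 0,"ry": 0,"rz": 0,"jaw": -0.6},{"tx": 0,"ty": 0,"tz": -18,"rx": 0,"ry": 0,"rz": 0,"jaw": -0.6},{"tx": 0,"ty": 0,"tz": -24,"rx": 0,"ry": 0,"rz": 0,"jaw": -0.6},{"tx": 0,"ty": 0,"tz": -28,"rx": 0,"ry": 0,"rz": 0,"jaw": -0.6},{"tx": 0,"ty": 0,"tz": -28,"rx": 0,"ry": 0,"rz": 0,"jaw": -0.6}]}}

```text
time_s: 20.9
position: [0.5198, 0.3283, 0.2574]
tool_rot: [[0.917, 0.398, -0.002], [0.398, -0.917, 0.005], [-0.0, -0.005, -1.0]]
ft_force: [-1.8, -0.3, 4.1]
grip_width: 0.0271
```

Emit:
{"op": "apply_moves", "data": {"plan": [{"tx": 0,"ty": 0,"tz": -7,"rx": 0,"ry": 0,"rz": 0,"jaw": -0.6},{"tx": 0,"ty": 0,"tz": -14,"rx": 0,"ry": 0,"rz": 0,"jaw": -0.6},{"tx": 0,"ty": 0,"tz": -21,"rx": 0,"ry": 0,"rz": 0,"jaw": -0.6},{"tx": 0,"ty": 0,"tz": -28,"rx": 0,"ry": 0,"rz": 0,"jaw": -0.6},{"tx": 0,"ty": 0,"tz": -35,"rx": 0,"ry": 0,"rz": 0,"jaw": -0.6},{"tx": 0,"ty": 0,"tz": -35,"rx": 0,"ry": 0,"rz": 0,"jaw": -0.6}]}}

```text
time_s: 21.5
position: [0.5193, 0.3281, 0.2208]
tool_rot: [[0.917, 0.398, -0.005], [0.398, -0.917, 0.004], [-0.003, -0.005, -1.0]]
ft_force: [-1.6, -0.3, -1.4]
grip_width: 0.0273
```

Run:
```python
from h import *
o=st()
d=env.get_image("scene");cv2.imwrite(f'pics/scene12.png',cv2.resize(d['image'][104:204,385:475,::-1],None,fx=6,fy=6,interpolation=2))
cv2.imwrite('pics/w12.png',env.get_image("wrist")['image'][:,:,::-1])
```

```text
t 21.5 q [21.13 28.83 64.36  0.29 87.01 87.64] p [0.5193 0.3281 0.2208] F [-1.56 -0.28 -1.35] w 0.0273
[[0.917, 0.398, -0.005], [0.398, -0.917, 0.004], [-0.003, -0.005, -1.0]]
```

View pics/scene12.png

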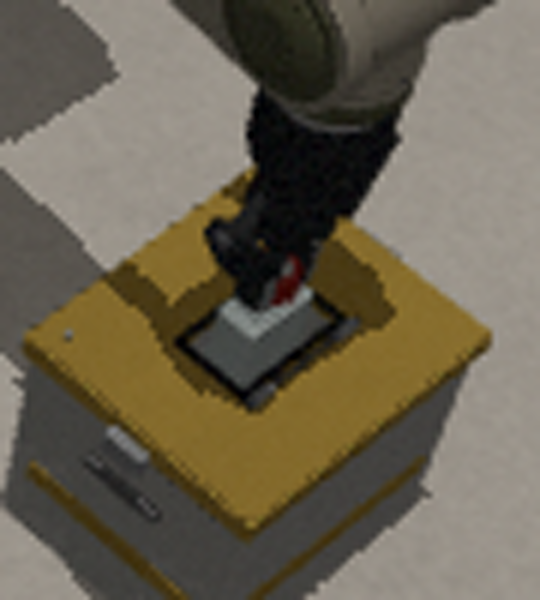

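View pics/w12.png

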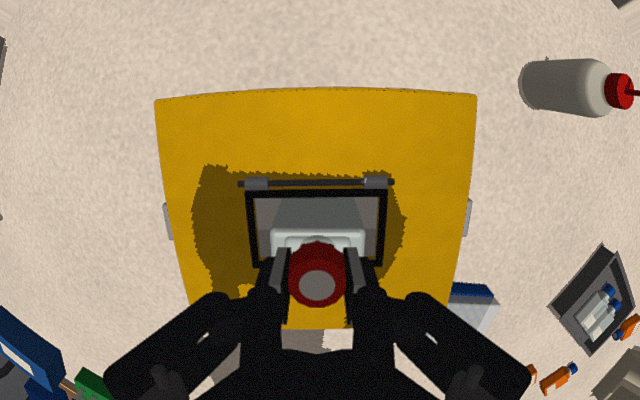

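Emit:
{"op": "apply_moves", "data": {"plan": [{"tx": 1,"ty": 0,"tz": -7,"rx": 0,"ry": 0,"rz": 0,"jaw": -0.6},{"tx": 1,"ty": 0.5,"tz": -14,"rx": 0,"ry": 0,"rz": 0,"jaw": -0.6},{"tx": 1,"ty": 0.5,"tz": -21,"rx": 0,"ry": 0,"rz": 0,"jaw": -0.6},{"tx": 1,"ty": 0.5,"tz": -28,"rx": 0,"ry": 0,"rz": 0,"jaw": -0.6},{"tx": 1,"ty": 0.5,"tz": -34,"rx": 0,"ry": 0,"rz": 0,"jaw": -0.6},{"tx": 1,"ty": 0.5,"tz": -40,"rx": 0,"ry": 0,"rz": 0,"jaw": -0.6},{"tx": 1,"ty": 0.5,"tz": -40,"rx": 0,"ry": 0,"rz": 0,"jaw": -0.6}]}}

```text
time_s: 22.3
position: [0.5202, 0.3286, 0.1807]
tool_rot: [[0.917, 0.398, -0.005], [0.398, -0.917, 0.003], [-0.004, -0.005, -1.0]]
ft_force: [-1.4, -0.4, -1.4]
grip_width: 0.0271
```

Run:
```python
from h import *
o=st()
d=env.get_image("scene");cv2.imwrite(f'pics/scene13.png',cv2.resize(d['image'][104:204,385:475,::-1],None,fx=6,fy=6,interpolation=2))
cv2.imwrite('pics/w13.png',env.get_image("wrist")['image'][:,:,::-1])
```

```text
t 22.3 q [21.14 30.58 68.02  0.3  81.62 87.62] p [0.5202 0.3286 0.1807] F [-1.43 -0.45 -1.39] w 0.0271
[[0.917, 0.398, -0.005], [0.398, -0.917, 0.003], [-0.004, -0.005, -1.0]]
```

View pics/scene13.png

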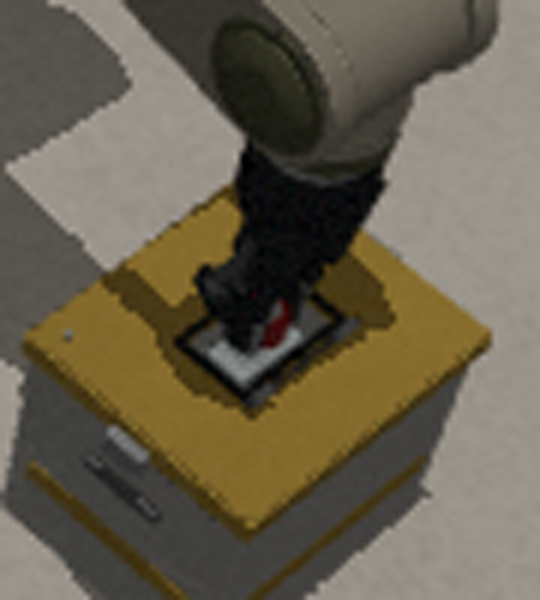

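View pics/w13.png

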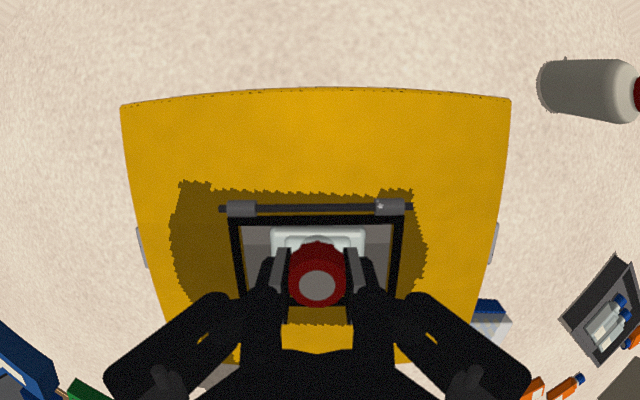

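Emit:
{"op": "apply_moves", "data": {"plan": [{"tx": 0,"ty": 0,"tz": -5,"rx": 0,"ry": 0,"rz": 0,"jaw": -0.6},{"tx": 0,"ty": 0,"tz": -10,"rx": 0,"ry": 0,"rz": 0,"jaw": -0.6},{"tx": 0,"ty": 0,"tz": -15,"rx": 0,"ry": 0,"rz": 0,"jaw": -0.6},{"tx": 0,"ty": 0,"tz": -18,"rx": 0,"ry": 0,"rz": 0,"jaw": -0.6},{"tx": 0,"ty": 0,"tz": -18,"rx": 0,"ry": 0,"rz": 0,"jaw": -0.6}]}}

```text
time_s: 22.9
position: [0.5202, 0.3286, 0.1629]
tool_rot: [[0.917, 0.398, -0.005], [0.399, -0.917, 0.003], [-0.004, -0.005, -1.0]]
ft_force: [-2.9, -0.7, -1.9]
grip_width: 0.0272
```

Emit:
{"op": "apply_moves", "data": {"plan": [{"tx": 0,"ty": 0,"tz": -4,"rx": 0,"ry": 0,"rz": 0,"jaw": -0.6},{"tx": 0,"ty": 0,"tz": -8,"rx": 0,"ry": 0,"rz": 0,"jaw": -0.6},{"tx": 0,"ty": 0,"tz": -8,"rx": 0,"ry": 0,"rz": 0,"jaw": -0.6}]}}

```text
time_s: 23.2
position: [0.5199, 0.3285, 0.1542]
tool_rot: [[0.917, 0.398, -0.007], [0.399, -0.917, 0.003], [-0.005, -0.005, -1.0]]
ft_force: [-1.3, -0.7, -2.2]
grip_width: 0.0271
```

Run:
```python
from h import *
o=st()
d=env.get_image("side");cv2.imwrite(f'pics/side14.png',cv2.resize(d['image'][289:389,260:380,::-1],None,fx=6,fy=6,interpolation=2))
cv2.imwrite('pics/w14.png',env.get_image("wrist")['image'][:,:,::-1])
```

```text
t 23.2 q [21.14 31.86 70.31  0.3  78.13 87.6 ] p [0.5199 0.3285 0.1542] F [-1.35 -0.66 -2.19] w 0.0271
[[0.917, 0.398, -0.007], [0.399, -0.917, 0.003], [-0.005, -0.005, -1.0]]
```

View pics/side14.png

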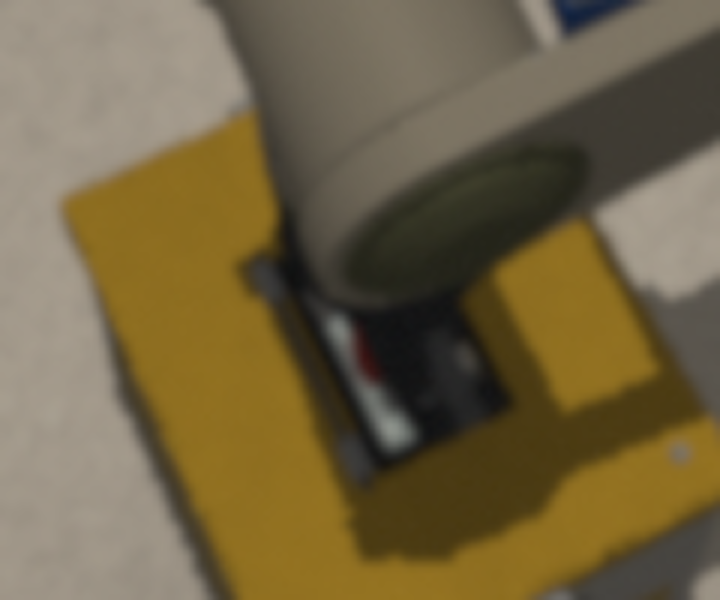

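View pics/w14.png

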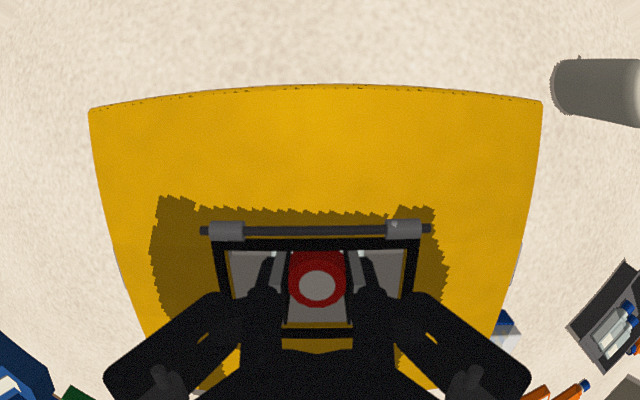

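Emit:
{"op": "apply_moves", "data": {"plan": [{"tx": 0,"ty": 0,"tz": -3,"rx": 0,"ry": 0,"rz": 0,"jaw": -0.6},{"tx": 0,"ty": 0,"tz": -6,"rx": 0,"ry": 0,"rz": 0,"jaw": -0.6},{"tx": 0,"ty": 0,"tz": -6,"rx": 0,"ry": 0,"rz": 0,"jaw": -0.6}]}}

```text
time_s: 23.6
position: [0.5198, 0.3285, 0.1482]
tool_rot: [[0.917, 0.398, -0.007], [0.399, -0.917, 0.003], [-0.005, -0.005, -1.0]]
ft_force: [-1.6, -1.1, -1.4]
grip_width: 0.0272
```

Emit:
{"op": "apply_moves", "data": {"plan": [{"tx": 0,"ty": 0,"tz": -3,"rx": 0,"ry": 0,"rz": 0,"jaw": -0.6},{"tx": 0,"ty": 0,"tz": -6,"rx": 0,"ry": 0,"rz": 0,"jaw": -0.6},{"tx": 0,"ty": 0,"tz": -6,"rx": 0,"ry": 0,"rz": 0,"jaw": -0.6}]}}

```text
time_s: 23.9
position: [0.5196, 0.3283, 0.1416]
tool_rot: [[0.917, 0.398, -0.008], [0.398, -0.917, 0.002], [-0.006, -0.005, -1.0]]
ft_force: [-2.8, -1.2, -1.1]
grip_width: 0.0272
```

Emit:
{"op": "apply_moves", "data": {"plan": [{"tx": 0,"ty": 0,"tz": -3,"rx": 0,"ry": 0,"rz": 0,"jaw": -0.6},{"tx": 0,"ty": 0,"tz": -6,"rx": 0,"ry": 0,"rz": 0,"jaw": -0.6},{"tx": 0,"ty": 0,"tz": -6,"rx": 0,"ry": 0,"rz": 0,"jaw": -0.6}]}}

```text
time_s: 24.2
position: [0.5202, 0.3284, 0.139]
tool_rot: [[0.917, 0.399, -0.003], [0.399, -0.917, 0.003], [-0.002, -0.004, -1.0]]
ft_force: [-8.3, -4.2, 20.8]
grip_width: 0.0272
```

Emit:
{"op": "apply_moves", "data": {"plan": [{"tx": 0,"ty": 0,"tz": -3,"rx": 0,"ry": 0,"rz": 0,"jaw": -0.6},{"tx": 0,"ty": 0,"tz": -6,"rx": 0,"ry": 0,"rz": 0,"jaw": -0.6},{"tx": 0,"ty": 0,"tz": -6,"rx": 0,"ry": 0,"rz": 0,"jaw": -0.6}]}}

```text
time_s: 24.5
position: [0.5211, 0.3288, 0.1386]
tool_rot: [[0.917, 0.399, 0.005], [0.399, -0.917, 0.004], [0.006, -0.002, -1.0]]
ft_force: [-14.1, -3.4, 34.8]
grip_width: 0.027
```

Run:
```python
from h import *
o=st()
d=env.get_image("scene");cv2.imwrite(f'pics/scene15.png',cv2.resize(d['image'][104:204,385:475,::-1],None,fx=6,fy=6,interpolation=2))
cv2.imwrite('pics/w15.png',env.get_image("wrist")['image'][:,:,::-1])
```

```text
t 24.5 q [21.2  32.54 71.82  0.14 75.31 87.66] p [0.5211 0.3288 0.1386] F [-14.08  -3.37  34.76] w 0.027
[[0.917, 0.399, 0.005], [0.399, -0.917, 0.004], [0.006, -0.002, -1.0]]
```

View pics/scene15.png

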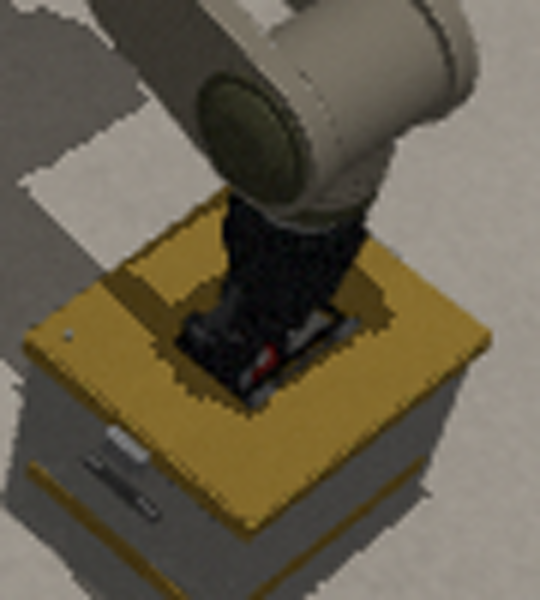

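View pics/w15.png

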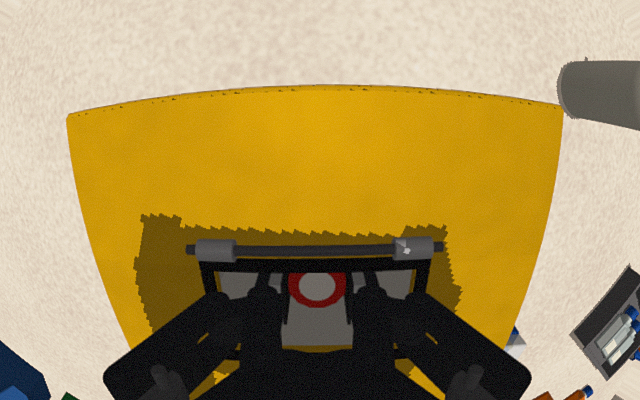

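The gripper linkage is bearing on the rim (35 N), so the hand can go no deeper. Backing off right away, then opening slightly.

Emit:
{"op": "apply_moves", "data": {"plan": [{"tx": -1,"ty": 0,"tz": 3,"rx": 0,"ry": 0,"rz": 0,"jaw": -0.6},{"tx": -1,"ty": 0,"tz": 5,"rx": 0,"ry": 0,"rz": 0,"jaw": -0.6},{"tx": -1,"ty": 0,"tz": 5,"rx": 0,"ry": 0,"rz": 0,"jaw": -0.6}]}}

```text
time_s: 24.9
position: [0.5202, 0.3289, 0.1436]
tool_rot: [[0.917, 0.399, 0.005], [0.399, -0.917, 0.005], [0.006, -0.002, -1.0]]
ft_force: [-1.3, -0.1, 0.7]
grip_width: 0.0271
```

Emit:
{"op": "apply_moves", "data": {"plan": [{"tx": 0,"ty": 0,"tz": 0,"rx": 0,"ry": 0,"rz": 0,"jaw": -0.2},{"tx": 0,"ty": 0,"tz": 0,"rx": 0,"ry": 0,"rz": 0,"jaw": -0.2},{"tx": 0,"ty": 0,"tz": 0,"rx": 0,"ry": 0,"rz": 0,"jaw": -0.2},{"tx": 0,"ty": 0,"tz": 0,"rx": 0,"ry": 0,"rz": 0,"jaw": -0.2}]}}

```text
time_s: 25.3
position: [0.5201, 0.3287, 0.1432]
tool_rot: [[0.917, 0.399, 0.004], [0.399, -0.917, 0.004], [0.005, -0.002, -1.0]]
ft_force: [-1.7, -2.2, -0.2]
grip_width: 0.0339
```

Run:
```python
from h import *
o=st()
cv2.imwrite('pics/w16.png',env.get_image("wrist")['image'][:,:,::-1])
```

```text
t 25.3 q [21.22 32.23 71.59  0.14 75.88 87.69] p [0.5201 0.3287 0.1432] F [-1.67 -2.17 -0.15] w 0.0339
[[0.917, 0.399, 0.004], [0.399, -0.917, 0.004], [0.005, -0.002, -1.0]]
```

View pics/w16.png

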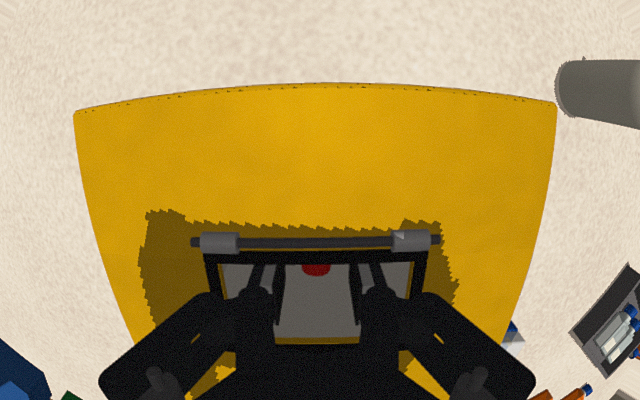

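The flask has dropped away from the fingers, and only a sliver of red shows at (316,268). Raising the hand straight up to look.

Emit:
{"op": "apply_moves", "data": {"plan": [{"tx": 0,"ty": 0,"tz": 6,"rx": 0,"ry": 0,"rz": 0,"jaw": -0.2},{"tx": 0,"ty": 0,"tz": 14,"rx": 0,"ry": 0,"rz": 0,"jaw": -0.2},{"tx": 0,"ty": 0,"tz": 22,"rx": 0,"ry": 0,"rz": 0,"jaw": -0.2},{"tx": 0,"ty": 0,"tz": 30,"rx": 0,"ry": 0,"rz": 0,"jaw": -0.2},{"tx": 0,"ty": 0,"tz": 30,"rx": 0,"ry": 0,"rz": 0,"jaw": -0.2}]}}

```text
time_s: 25.85
position: [0.5209, 0.3292, 0.1754]
tool_rot: [[0.917, 0.399, 0.008], [0.399, -0.917, 0.006], [0.01, -0.002, -1.0]]
ft_force: [-1.2, -1.3, 3.1]
grip_width: 0.0345
```

Run:
```python
from h import *
o=st()
cv2.imwrite('pics/w17.png',env.get_image("wrist")['image'][:,:,::-1])
d=env.get_image("scene");cv2.imwrite(f'pics/scene17.png',cv2.resize(d['image'][104:204,385:475,::-1],None,fx=6,fy=6,interpolation=2))
```

```text
t 25.85 q [21.23 30.59 68.92  0.15 79.94 87.7 ] p [0.5209 0.3292 0.1754] F [-1.17 -1.29  3.09] w 0.0345
[[0.917, 0.399, 0.008], [0.399, -0.917, 0.006], [0.01, -0.002, -1.0]]
```

View pics/w17.png

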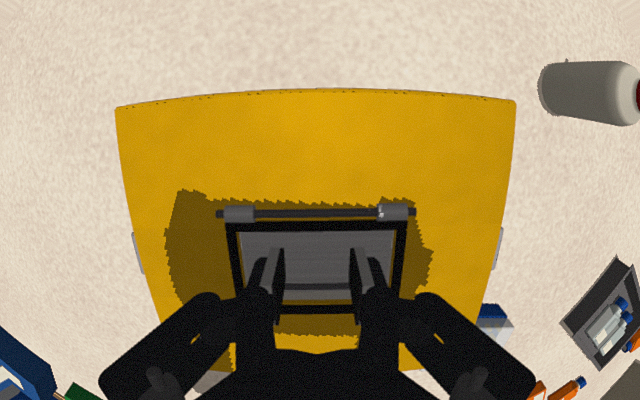

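View pics/scene17.png

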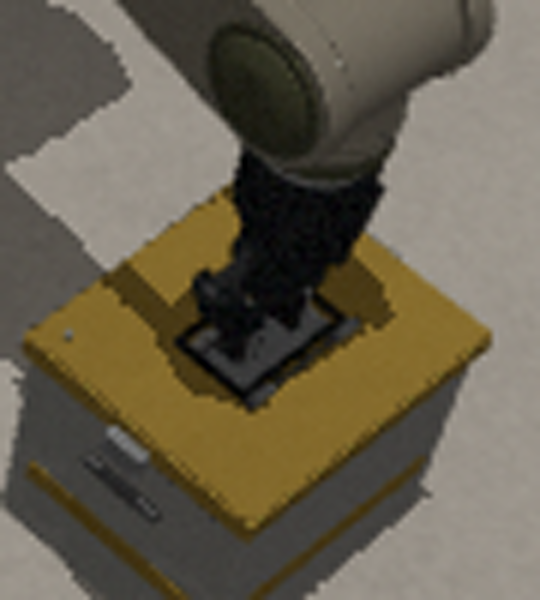

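The flap is swinging shut behind the fingers and the flask is out of sight inside. Withdrawing and backing off for a clear view.

Emit:
{"op": "apply_moves", "data": {"plan": [{"tx": 0,"ty": 0,"tz": 10,"rx": 0,"ry": 0,"rz": 0,"jaw": -0.2},{"tx": 0,"ty": 0,"tz": 30,"rx": 0,"ry": 0,"rz": 0,"jaw": -0.2},{"tx": 0,"ty": 0,"tz": 60,"rx": 0,"ry": 0,"rz": 0,"jaw": -0.2},{"tx": 0,"ty": 0,"tz": 95,"rx": 0,"ry": 0,"rz": 0,"jaw": -0.2},{"tx": -20,"ty": -9,"tz": 130,"rx": 0,"ry": 0,"rz": 0,"jaw": -0.2},{"tx": -50,"ty": -22,"tz": 150,"rx": 0,"ry": 0,"rz": 0,"jaw": -0.2},{"tx": -85,"ty": -37,"tz": 155,"rx": 0,"ry": 0,"rz": 0,"jaw": -0.2},{"tx": -110,"ty": -48,"tz": 155,"rx": 0,"ry": 0,"rz": 0,"jaw": -0.2},{"tx": -130,"ty": -57,"tz": 155,"rx": 0,"ry": 0,"rz": 0,"jaw": -0.2},{"tx": -130,"ty": -57,"tz": 155,"rx": 0,"ry": 0,"rz": 0,"jaw": -0.2}]}}

```text
time_s: 26.95
position: [0.3892, 0.2716, 0.3304]
tool_rot: [[0.917, 0.399, 0.009], [0.399, -0.917, 0.006], [0.011, -0.002, -1.0]]
ft_force: [1.0, -0.0, 1.0]
grip_width: 0.0341
```

Run:
```python
from h import *
o=st()
cv2.imwrite('pics/w18.png',env.get_image("wrist")['image'][:,:,::-1])
d=env.get_image("scene");cv2.imwrite(f'pics/scene18.png',d['image'][:,:,::-1])
cv2.imwrite(f'pics/scene18c.png',cv2.resize(d['image'][104:204,385:475,::-1],None,fx=6,fy=6,interpolation=2))
s=np.load("scene.npy",allow_pickle=True).item()["image"]
df=np.abs(s.astype(int)-d["image"]).max(2)
for n,(a,b,c,e) in {"blues":(205,195,258,250),"bottle":(370,225,405,270),"tip":(320,155,365,195)}.items(): print(n,(df[b:e,a:c]>40).sum())
```

```text
t 26.95 q [20.48 10.53 74.18  0.16 94.68 86.98] p [0.3892 0.2716 0.3304] F [ 0.97 -0.05  1.  ] w 0.0341
[[0.917, 0.399, 0.009], [0.399, -0.917, 0.006], [0.011, -0.002, -1.0]]
blues 0
bottle 0
tip 0
```

View pics/w18.png

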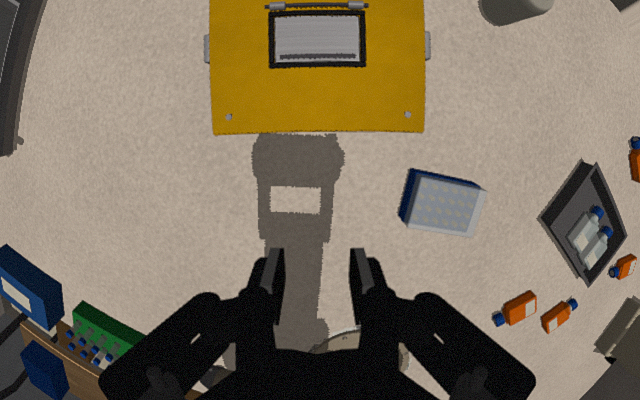

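View pics/scene18.png

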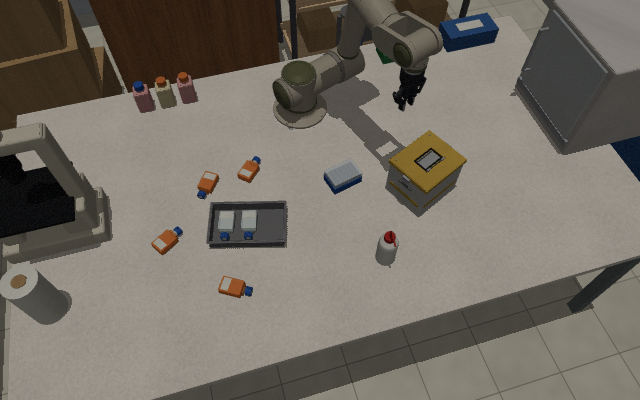

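View pics/scene18c.png

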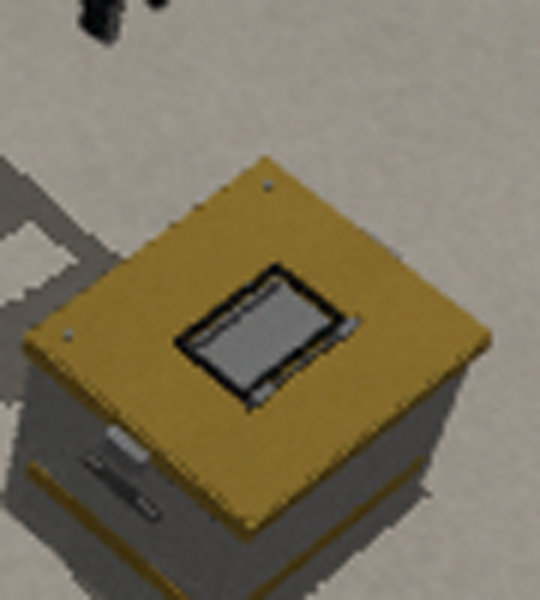

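The flap is shut flat, as at the start, at (317,40) in the wrist view. No red flask is in sight. The blue flasks, bottle and tip box match their first pictures exactly, with no changed pixels. Handing in.

```bash
python3 -c "
from rig import env
print(env.close_job())"
```

```text
the job is handed in; nothing more can be done
None
```

The red-capped flask is in the waste bin and the flap has swung shut behind it; I handed the job in after about 27 s of the 72 s allowed. I took it from the tray by its cap, stood it on the bench, and gripped it again from above. Then I pushed it end first through the flap and let it drop.

**Last checks:**
- **Flap and flask:** the flap lies flat as it did at the start, and no red flask is visible in the scene or wrist views. I could not see inside the bin.
- **Other items:** the two blue flasks, the wash bottle and the tip box show no changed pixels in the scene camera compared with the first picture. The arm was clear of everything and reading about 1 N.

**One slip:** while pushing down, the gripper's linkage pressed on the rim of the hole. The last wrist reading was about 35 N upward, roughly 38 N in total, which is close to the 40 N limit. I backed off at once, and the flask then dropped when I opened the fingers. I only have readings from the end of each move, so I cannot rule out a slightly higher brief peak.

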